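Clear up round a compressor and turn it over compression by hand

ROBOT

A 6-joint arm with a two-finger parallel gripper is mounted at the origin on the work surface. World frame = base frame: x ahead of the robot, y to its left, z up, the work surface at z = 0. Lengths are in m, angles in rad, forces in N, time in s.
With the tool pointing down it reaches from about 0.4 to 0.825 m from the base axis. Payload 7 kg.
Tool frame: the origin (TCP) lies at the very end of the fingers, on their centre line; the grasp point (between the pads) lies 19 mm behind it; y points along the fingers, x is the direction in which the jaws open and shut, and the axes are right-handed (so a half turn about y gives the same grasp; the last joint's range is limited). The gripper opens to 88 mm and grips with 3 to 60 N. Pads are 19 mm wide; open, the fingers measure 130 mm over their backs; the gripper's body (78 mm by 193 mm) begins 47 mm behind the grasp point.
Start: joints at [-0.999, 0.359, 0.012, 0, -1.224, -0.288], TCP at [0.189, -0.648, 0.227] pointing down, gripper open.
Joint ranges: [-3.07, 3.07], [-1.43, 2.12], [-1.02, 1.25], [-3.03, 1.67], [-3.05, -0], [-3.03, 3.03]. Speed limits (rad/s): [2.39, 2.39, 3.01, 3.14, 3.14, 3.14].

INTERFACE

Orientations are given as [roll, pitch, yaw] about the fixed x, y, z axes, in that order (R = Rz(yaw) Ry(pitch) Rx(roll)).
In Python, from station import arm gives the robot as it stands.
- The arm moves only by the tool move_arm, never from a script. Its arguments are lists of equal length, an entry for each row: "jaw": the closure, from 0 (fully open) to 1 (shut); "offset": the shift along the tool's x, y, z in m, a list of three; "roll": the turn about the tool's y in rad. In form: {"jaw": [jaw, ...], "offset": [[dx, dy, dz], ...], "roll": [roll, ...]}. A call has 1 to 5 rows; each row shifts and turns the commanded pose from where the row before left it, along the tool's axes as they then stand; what a row does not reach is not made up. A row lasts 1/8 s, in which the tool goes at most 62.5 mm and 10.7 degrees, less where a joint would pass 70% of its speed; a pose out of reach is approached as far as the arm can. A call is refused whole if a number of a shift passes 0.0625 or a number of a turn 0.188, either way. A call with a gripper value outside its range is refused whole. The fingers move at their own pace and stop on an object; "grip_force" is the grip in N (left out, the last holds). Time passes only in rows, so rows that do not move let the fingers close. It gives the time, the measured TCP pose, the force and the opening at its end, in the units of the state.
- arm.get_state(): the state, without advancing time (a new reading comes with each control period).
- arm.grab_frame(name): name is "scene" or "side" or "wrist"; returns a dict with "pixels" (384x512x3 uint8, blue, green, red), "fovy" (degrees; the focal length in pixels is half the picture's height over the tangent of half this angle, whatever the lens; pixels are square), "cx", "cy" (the principal point, pixels), "position" and "attitude" of the camera in the world; the wrist camera has in their place "hand_eye" (4x4, takes a point from camera to tool coordinates, whose origin is the TCP and whose axes are the tool frame's). Camera axes: x right, y down, z forward; pixel columns grow to the right and rows downward; lengths in m; the calibration is good to about 2 mm. A picture is of the moment at which its call begins: read the wrist's pose just before it. There is no depth.
- arm.job_done(): hands the job in, once; it reports no verdict.
Trained networks look in a picture, given as the dict that the camera call returned (one of the last four; its "shot" number tells which), for a name from the list of things; names that differ only in an ending like _2 or _b are one class to them, and where a whole thing is asked for, a point or a joint stands for the part that bears it (a point fixed in the world has none). Each returns a list of dicts, best first, with "p" (0 to 1); they miss things now and then, are a little off and sometimes report something else, mostly with a low value. They report only what shows in the picture. A call takes as long as a camera call.
- arm.recognise(picture, thing): "position" ([x, y, z] in m, in world coordinates, good to about 4 mm: the middle of the surface that is visible of it).
- arm.landmark_of(picture, thing): "position" ([x, y, z] in m, in world coordinates, good to about 4 mm: a listed point, or the origin of a listed thing).
The state is a dict: "t": time; "q": joint angles; "qd": joint speeds; "joint_efforts": joint torques, N m; "eef_pos": TCP position; "ee_rot": TCP orientation; "force": force on the tool from outside, world axes, zero at the start; "moment": the same for the moment, N m; "width": finger opening in m.
Only numpy, scipy, OpenCV 4.12 (cv2) and the standard library are available. Lean on these libraries where they do the work, as an engineer would, in place of code of your own. Each camera call takes 0.05 s, during which the arm holds its last target.

TASK

The little compressor is to be turned over by hand before it is started again: first clear away the parts caddies left on the bench beside it by hanging each one by its carrying bar on a hook of its own on the yellow rail, across both prongs. Then slide the yellow guard back off the flywheel and turn the wheel by its handle, clockwise as the arrow shows; feel the compression come up to its peak, stop just past top dead centre, as soon as the resistance has fallen right away, and leave the wheel standing there. Last, slide the guard fully shut over the wheel again; leave the solvent bottle and the grease jar as they stand.

Things in the scene. Friction and masses are not known exactly. Their poses are not given: they have to be found in the camera images.
- caddy1_mid (a point): centre, half-way up, of the blue parts caddy with brass fittings in it (they are fixed in it): open bin 66 x 110 x 40 mm (x, y, z), an upright at each end of its length, a fixed steel bar between them. 110 mm tall, about 0.24 kg. May be absent (None). Stands upright on the bench, base 55 mm below this point. Axes: y along the bar, z up; it looks the same turned half round
- caddy1_bar (a point): middle of the carrying bar of the blue caddy: a level round bar 12 mm thick along the caddy's y, 97 mm clear between the uprights; its centre line is 104 mm above the caddy's underside, and 58 mm are free between the bin's rim and the bar. Grasp it here. Axes as the caddy's
- caddy2_mid (a point): centre, half-way up, of the green parts caddy with steel rods in it (they are fixed in it): open bin 66 x 110 x 40 mm (x, y, z), an upright at each end of its length, a fixed steel bar between them. 110 mm tall, about 0.24 kg. May be absent (None). Stands upright on the bench, base 55 mm below this point. Axes: y along the bar, z up; it looks the same turned half round
- caddy2_bar (a point): middle of the carrying bar of the green caddy: a level round bar 12 mm thick along the caddy's y, 97 mm clear between the uprights; its centre line is 104 mm above the caddy's underside, and 58 mm are free between the bin's rim and the bar. Grasp it here. Axes as the caddy's
- caddy3_mid (a point): centre, half-way up, of the orange parts caddy with metal blocks in it (they are fixed in it): open bin 66 x 110 x 40 mm (x, y, z), an upright at each end of its length, a fixed steel bar between them. 110 mm tall, about 0.24 kg. May be absent (None). Stands upright on the bench, base 55 mm below this point. Axes: y along the bar, z up; it looks the same turned half round
- caddy3_bar (a point): middle of the carrying bar of the orange caddy: a level round bar 12 mm thick along the caddy's y, 97 mm clear between the uprights; its centre line is 104 mm above the caddy's underside, and 58 mm are free between the bin's rim and the bar. Grasp it here. Axes as the caddy's
- rack: low yellow hanging rail on two posts, fixed, 335 mm long, with three double-prong hooks 130 mm apart. Each hook: two level steel prongs 8 mm thick, 64 mm apart between centres (56 mm free between them), sticking out from the rail towards its -x and turned up 14 mm at their ends. Origin on the bench below the rail's middle; y along the rail, z up
- hook1 (a point): hook 1 of the rail (at its -y end): point midway between the two prongs, level with their tops (205 mm above the bench), half-way along their level part: upturned ends 46 mm away in -x, the rail's face 47 mm in +x. A bar laid across both prongs has its centre line 6 mm above this point. Axes: x along the prongs towards the rail, y along the rail, z up
- hook2 (a point): hook 2 of the rail (in its middle): point midway between the two prongs, level with their tops (205 mm above the bench), half-way along their level part: upturned ends 46 mm away in -x, the rail's face 47 mm in +x. A bar laid across both prongs has its centre line 6 mm above this point. Axes: x along the prongs towards the rail, y along the rail, z up
- hook3 (a point): hook 3 of the rail (at its +y end): point midway between the two prongs, level with their tops (205 mm above the bench), half-way along their level part: upturned ends 46 mm away in -x, the rail's face 47 mm in +x. A bar laid across both prongs has its centre line 6 mm above this point. Axes: x along the prongs towards the rail, y along the rail, z up
- flywheel (a joint): angle in rad of the compressor's dark steel flywheel (184 mm across, lying flat on the vertical shaft, top 100 mm above the bench, white arrow on its rim), growing clockwise seen from above, the way of the arrow; it counts on over many turns. The zero is arbitrary: nothing marks top dead centre, which lies 1.6 to 3.5 rad ahead of the start. The wheel stays where it is left
- machine: the compressor on its grey skid, fixed; origin on the bench under the flywheel's axis; x towards the finned cylinder, y away from the blue motor. Push needed at the handle: 4.7 N of plain drag; from 1.6 rad before top dead centre it climbs, to about 8.5 N at 0.8 rad before it, falls back through 4.7 N at top dead centre itself to about 1 N 0.8 rad past it, and rises to 4.7 N again 2 rad past it (while it turns; a hand that stops feels about 3 N less)
- handle_grip (a point): middle of the grip of the flywheel's turning handle: an upright black handle 24 mm thick and 54 mm tall that spins freely on its pin, 70 mm from the wheel's axis; this point is 30 mm above the handle's foot, 24 mm below its top, and 34 mm above the wheel's rim
- wheel_centre (a point): point on the flywheel's (vertical) axis at the height of handle_grip. Axes: those of the compressor (x towards its finned cylinder, y away from its motor)
- guard (a joint): how far the guard is slid shut, in m: 0 parked over the motor, 0.24 fully shut over the flywheel, against its stop; at the start it is shut or nearly so. It slides straight along the compressor's +y, drags with 3 N and stays where it is left
- guard_handle (a point): middle of the black bar handle on top of the sliding guard (yellow frame with clear panels, 244 x 220 mm, open at both ends; its top is 175 mm above the bench, and it passes clear over the wheel and its handle): bar 12 mm thick, 100 mm long along the compressor's x, standing 35 mm above the guard's top. Axes as the compressor's
- solvent_bottle: white plastic solvent bottle with a red cap, 60 mm across, 160 mm tall, standing on the bench beyond the rail. Not to be moved. Origin: centre of its underside
- grease_jar: amber glass jar, 68 mm across, 70 mm tall, standing beyond the compressor. Not to be moved. Origin: centre of its underside

How it is judged:
By the outcome, as a careful person would: the job done as asked, in the order asked, and still so for the second after the job is handed in, with the robot touching nothing.
Of caddy1, caddy2, caddy3 only 2 to 3 are there at a start; the rules pass over those that are not, and their reading is None.
At some moment in a run one of caddy1, caddy2, caddy3 may be knocked a few centimetres aside while the robot is not near it.
Once in a run the grip may slacken for a moment while it holds something.
It also fails if it takes over 210 s, if anything falls off the work surface, if the arm or the gripper's body presses on something with over 40 N, if the wrist force passes 120 N, or if a joint passes its speed limit or range.

## Working session

There is one attempt and no reset: what is moved stays moved. The work goes in short steps, Python scripts to look and compute and a tool call to move; the robot and the scene stay as the last step left them, time stands still between calls to the robot, and variables do not carry over. Pictures are saved under pics/ and viewed, and the job is handed in when it is done.

Besides the shell and the picture viewer there is one more tool, called after "Call:" by a JSON object that holds its "name" and its "arguments". move_arm: Moves the arm, as the interface text tells. Its arguments: {"type":"object","properties":{"jaw":{"type":"array","items":{"type":"number"}},"offset":{"type":"array","items":{"type":"array","items":{"type":"number"}}},"roll":{"type":"array","items":{"type":"number"}},"grip_force":{"type":"number"}},"required":["jaw","offset","roll"]}

```bash
ls; mkdir -p pics
cat > look.py <<'E'
import cv2,sys
from station import arm
def snap(name,fn):
    p=arm.grab_frame(name); cv2.imwrite('pics/'+fn,p['pixels']); return p
E
python3 - <<'E'
from look import *
s=arm.get_state(); print({k:s[k] for k in('t','eef_pos','ee_rot','force','width')})
for c in('scene','side'):
    p=snap(c,c+'0.png'); print(c,p['position'])
    for n in ['caddy1_bar','caddy2_bar','caddy3_bar','hook1','hook2','hook3','rack','machine','handle_grip','wheel_centre','guard_handle','solvent_bottle','grease_jar']:
        r=arm.landmark_of(p,n); print(n,[( [round(float(v),3) for v in x['position']],round(x['p'],2),[k for k in x if k not in('p','position')]) for x in r[:2]])
E
```

```text
pics
{'t': 0.0, 'eef_pos': array([ 0.18884288, -0.64754637,  0.22563616]), 'ee_rot': array([-1.57064803e+00, -1.63085868e-03,  1.85448633e+00]), 'force': array([ 0.09559407, -0.40953059,  0.64279362]), 'width': 0.08771884434709333}
scene [1.10267847 0.28844998 1.0299363 ]
caddy1_bar [([0.457, 0.344, 0.101], 0.59, [])]
caddy2_bar [([0.45, 0.2, 0.101], 0.82, [])]
caddy3_bar [([0.436, 0.049, 0.104], 0.76, [])]
hook1 [([0.605, 0.335, 0.203], 0.94, []), ([0.602, 0.079, 0.208], 0.84, [])]
hook2 [([0.605, 0.335, 0.203], 0.94, []), ([0.602, 0.079, 0.208], 0.84, [])]
hook3 [([0.605, 0.335, 0.203], 0.94, []), ([0.602, 0.079, 0.208], 0.84, [])]
rack [([0.536, -0.142, -0.001], 0.39, [])]
machine [([0.535, -0.141, 0.001], 0.77, [])]
handle_grip [([0.536, -0.142, -0.001], 0.24, [])]
wheel_centre [([0.534, -0.145, 0.136], 0.65, []), ([0.804, 0.111, 0.003], 0.38, [])]
guard_handle [([0.54, -0.153, 0.208], 0.65, [])]
solvent_bottle [([0.801, 0.111, 0.001], 0.96, [])]
grease_jar [([0.776, -0.114, -0.005], 0.9, [])]
side [0.17665698 0.72902529 0.94937736]
caddy1_bar [([0.449, 0.209, 0.103], 0.69, []), ([0.452, 0.347, 0.101], 0.66, [])]
caddy2_bar [([0.451, 0.206, 0.102], 0.71, [])]
caddy3_bar [([0.438, 0.05, 0.105], 0.97, [])]
hook1 [([0.605, 0.34, 0.208], 0.76, []), ([0.597, 0.084, 0.203], 0.65, [])]
hook2 [([0.605, 0.34, 0.208], 0.76, []), ([0.597, 0.084, 0.203], 0.65, [])]
hook3 [([0.605, 0.34, 0.208], 0.76, []), ([0.597, 0.084, 0.203], 0.65, [])]
rack []
machine [([0.542, -0.147, -0.001], 0.98, []), ([0.778, -0.107, -0.001], 0.59, [])]
handle_grip []
wheel_centre [([0.541, -0.146, 0.134], 0.58, [])]
guard_handle [([0.542, -0.153, 0.213], 0.69, [])]
solvent_bottle [([0.807, 0.114, 0.001], 0.68, [])]
grease_jar [([0.54, -0.146, 0.137], 0.64, []), ([0.777, -0.11, 0.0], 0.61, [])]
```

View pics/scene0.png

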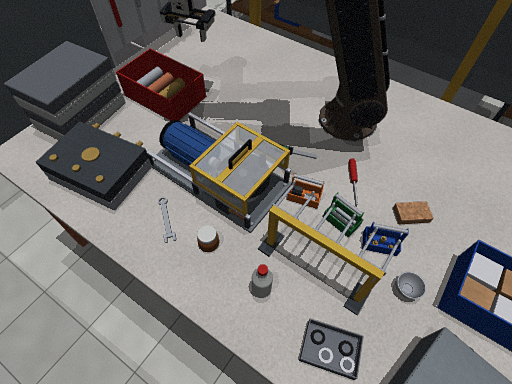

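View pics/side0.png

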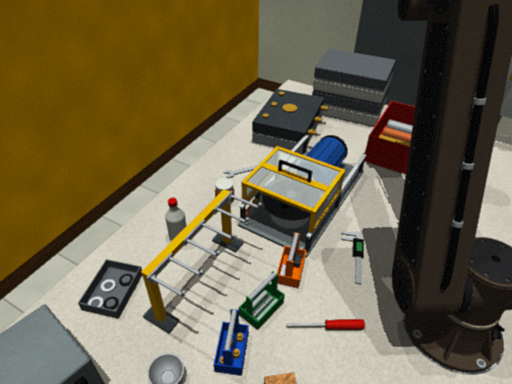

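Run:
```python
import cv2
a=cv2.imread('pics/scene0.png'); b=cv2.imread('pics/side0.png')
cv2.imwrite('pics/scene0z.png',cv2.resize(a[165:315,255:425],None,fx=4.5,fy=4,interpolation=cv2.INTER_CUBIC))
cv2.imwrite('pics/scene0m.png',cv2.resize(a[100:240,145:325],None,fx=4,fy=4,interpolation=cv2.INTER_CUBIC))
cv2.imwrite('pics/side0z.png',cv2.resize(b[190:380,140:330],None,fx=3.15,fy=3.15,interpolation=cv2.INTER_CUBIC))
```

```text
(no output)
```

View pics/scene0z.png

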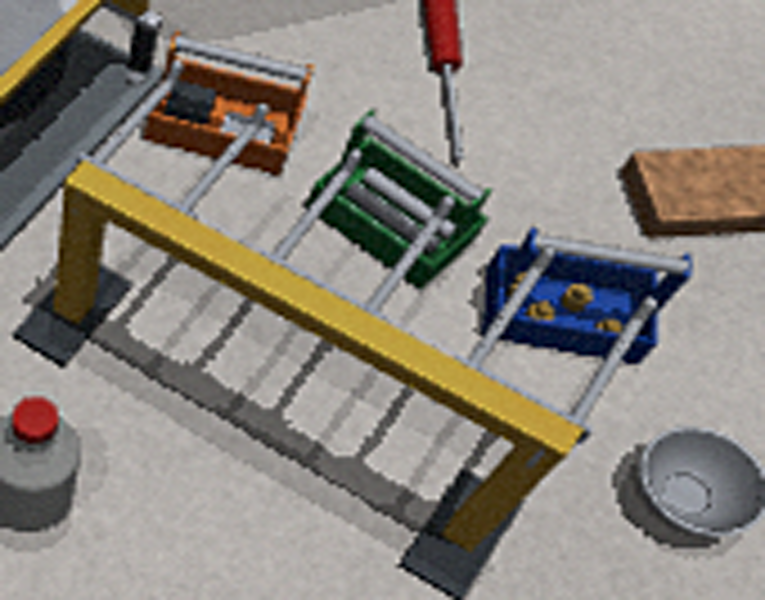

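View pics/scene0m.png

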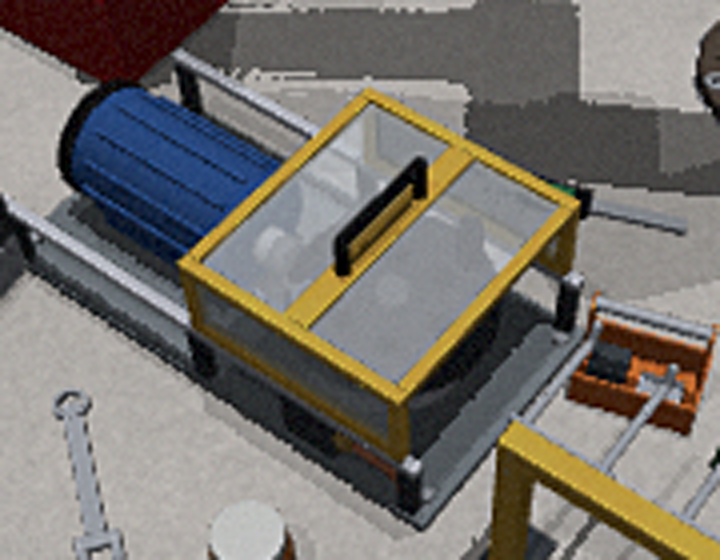

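View pics/side0z.png

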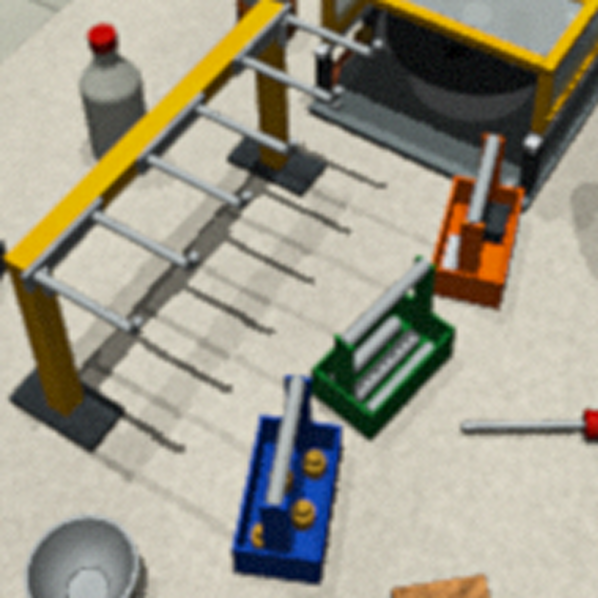

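```bash
cat >> look.py <<'E'
import numpy as np
from scipy.spatial.transform import Rotation as Rn
def ray(p,u,v,R=None,pos=None):
    f=192/np.tan(np.radians(p['fovy'])/2)
    d=np.array([(u-p['cx'])/f,(v-p['cy'])/f,1.])
    A=np.array(p['attitude'] if R is None else R,float)
    if A.shape==(3,): A=Rn.from_euler('xyz',A).as_matrix()
    return np.array(p['position'] if pos is None else pos),A@d/np.linalg.norm(d)
def onz(p,u,v,z):
    o,d=ray(p,u,v); return o+d*(z-o[2])/d[2]
E
python3 - <<'E'
from look import *
np.set_printoptions(precision=3,suppress=True)
p=arm.grab_frame('scene');q=arm.grab_frame('side'); print(p['attitude'],p['fovy'],p['cx'],p['cy'])
S=lambda u,v:(255+u/4.5,165+v/4.);D=lambda u,v:(140+u/3.15,190+v/3.15)
for n,a,b,c,d in [('or',(178,42),(308,75),(490,145),(473,235)),('gr',(368,120),(485,195),(428,270),(345,345)),('bl',(530,240),(688,265),(295,385),(278,500))]:
    for P,f,x,y in((p,S,a,b),(q,D,c,d)):
        A=onz(P,*f(*x),.11);B=onz(P,*f(*y),.11);e=B-A
        print(n,A,B,(A+B)/2,'len',np.linalg.norm(e),'yaw of bar from y',np.arctan2(-e[0],e[1]))
# prong tips scene
for c in [(180,72),(262,112),(352,158),(445,203),(545,255),(650,305)]: print(onz(p,*S(*c),.215))
for c in [(378,45),(334,98),(289,147),(243,197),(191,260),(134,325)]: print(onz(q,*D(*c),.215))
M=lambda u,v:(145+u/4,100+v/4)
a=onz(p,*M(345,265),.21);b=onz(p,*M(420,165),.21);print('guard handle',a,b,np.arctan2((a-b)[1],(a-b)[0]))
c=[onz(p,*M(*x),.175) for x in((185,262),(370,95),(577,203),(402,395))];print(c)
E
```

```text
[-2.561 -0.008  2.18 ] 57.936629387062744 254.39477305469222 197.66563628605888
or [0.454 0.008 0.11 ] [0.429 0.103 0.11 ] [0.442 0.056 0.11 ] len 0.09802697734472092 yaw of bar from y 0.26499653043152743
or [0.448 0.017 0.11 ] [0.417 0.114 0.11 ] [0.432 0.065 0.11 ] len 0.10224402346286815 yaw of bar from y 0.30876660301903947
gr [0.443 0.159 0.11 ] [0.459 0.257 0.11 ] [0.451 0.208 0.11 ] len 0.09942285976510656 yaw of bar from y -0.16099355696859285
gr [0.432 0.164 0.11 ] [0.455 0.259 0.11 ] [0.444 0.211 0.11 ] len 0.09696869049193071 yaw of bar from y -0.233170701225105
bl [0.478 0.299 0.11 ] [0.437 0.394 0.11 ] [0.457 0.347 0.11 ] len 0.10362603032320739 yaw of bar from y 0.4064704342502082
bl [0.469 0.307 0.11 ] [0.432 0.389 0.11 ] [0.451 0.348 0.11 ] len 0.08997852498897173 yaw of bar from y 0.43088162447156414
[0.551 0.055 0.215]
[0.551 0.116 0.215]
[0.553 0.18  0.215]
[0.552 0.244 0.215]
[0.555 0.31  0.215]
[0.554 0.375 0.215]
[0.544 0.052 0.215]
[0.544 0.124 0.215]
[0.547 0.187 0.215]
[0.55  0.246 0.215]
[0.55  0.313 0.215]
[0.552 0.377 0.215]
guard handle [ 0.605 -0.135  0.21 ] [ 0.49  -0.147  0.21 ] 0.10527123446342161
[array([ 0.654, -0.257,  0.175]), array([ 0.424, -0.247,  0.175]), array([ 0.424, -0.038,  0.175]), array([ 0.657, -0.046,  0.175])]
```

```bash
cat > plan.py <<'E'
import sys,json
from look import *
# usage: plan.py x y z yaw nrows [start x y z yaw]
def plan(x,y,z,yaw,n,start=None):
    s=arm.get_state()
    if start is None:
        p=np.array(s['eef_pos']);R=Rn.from_euler('xyz',s['ee_rot']).as_matrix();yw=np.arctan2(R[1,0],R[0,0])
    else: p=np.array(start[:3]);yw=start[3]
    dy=(yaw-yw+np.pi)%(2*np.pi)-np.pi
    d=(np.array([x,y,z])-p)/n; rows=[];e=np.zeros(3);re=0
    for i in range(n):
        yi=yw+re
        X=np.array([np.cos(yi),np.sin(yi),0]);Y=np.array([0,0,-1.]);Z=np.array([-np.sin(yi),np.cos(yi),0])
        t=d*(i+1)-e; o=[round(float(t@a),3) for a in(X,Y,Z)]
        e=e+o[0]*X+o[1]*Y+o[2]*Z
        r=round(float(-(dy*(i+1)/n-re)),3); re-=r; rows.append((o,r))
    print('from',p.round(3),round(yw,3),'step',round(float(np.linalg.norm(d)),4))
    for k in range(0,n,5):
        c=rows[k:k+5]; print('offset',[a for a,_ in c],'roll',[b for _,b in c])
def st():
    s=arm.get_state();print('t',round(s['t'],2),'pos',np.round(s['eef_pos'],4),'rot',np.round(s['ee_rot'],3),'F',np.round(s['force'],2),'w',round(s['width'],4))
if __name__=='__main__':
    a=[float(v) for v in sys.argv[1:]]; plan(*a[:4],int(a[4]),a[5:] or None)
E
python3 plan.py 0.435 0.055 0.38 3.43 15
```

```text
from [ 0.189 -0.648  0.227] 1.855 step 0.0507
offset [[0.04, -0.01, -0.029], [0.038, -0.01, -0.033], [0.033, -0.011, -0.036], [0.029, -0.01, -0.04], [0.026, -0.01, -0.043]] roll [-0.105, -0.105, -0.105, -0.105, -0.105]
offset [[0.02, -0.01, -0.045], [0.016, -0.011, -0.048], [0.01, -0.01, -0.048], [0.006, -0.01, -0.049], [-0.0, -0.01, -0.05]] roll [-0.105, -0.105, -0.105, -0.105, -0.105]
offset [[-0.005, -0.011, -0.049], [-0.01, -0.01, -0.049], [-0.015, -0.01, -0.047], [-0.02, -0.01, -0.046], [-0.025, -0.01, -0.043]] roll [-0.105, -0.105, -0.105, -0.105, -0.105]
```

Call:
{"name": "move_arm", "arguments": {"jaw": [0,0,0,0,0], "offset": [[0.04,-0.03,-0.029],[0.038,-0.03,-0.033],[0.033,-0.03,-0.036],[0.029,-0.03,-0.04],[0.026,-0.03,-0.043]], "roll": [-0.105,-0.105,-0.105,-0.105,-0.105]}}

```text
t: 2.12
eef_pos: [0.2706, -0.412, 0.3777]
ee_rot: [-1.571, 0.001, 2.383]
force: [1.3, -0.2, 1.1]
width: 0.0873
```

Call:
{"name": "move_arm", "arguments": {"jaw": [0,0,0,0,0], "offset": [[0.02,0,-0.045],[0.016,0,-0.048],[0.01,0,-0.048],[0.006,0,-0.049],[0,0,-0.05]], "roll": [-0.105,-0.105,-0.105,-0.105,-0.105]}}

```text
t: 2.75
eef_pos: [0.353, -0.1779, 0.3769]
ee_rot: [-1.571, 0.001, 2.908]
force: [1.2, -0.2, -0.7]
width: 0.0877
```

Call:
{"name": "move_arm", "arguments": {"jaw": [0,0,0,0,0], "offset": [[-0.005,0,-0.049],[-0.01,0,-0.049],[-0.015,0,-0.047],[-0.02,0,-0.046],[-0.025,0,-0.043]], "roll": [-0.105,-0.105,-0.105,-0.105,-0.105]}}

```text
t: 3.38
eef_pos: [0.4351, 0.0569, 0.377]
ee_rot: [-1.571, 0.001, -2.85]
force: [1.2, -0.1, 0.4]
width: 0.0873
```

```bash
cat > wl.py <<'E'
from plan import *
def wrist(fn,things,z=None):
    s=arm.get_state();p=snap('wrist',fn)
    T=np.eye(4);T[:3,:3]=Rn.from_euler('xyz',s['ee_rot']).as_matrix();T[:3,3]=s['eef_pos']
    C=T@np.array(p['hand_eye']); p['position']=C[:3,3];p['attitude_m']=C[:3,:3]
    st()
    for n in things:
        q={k:v for k,v in p.items() if k!='attitude_m'}
        r=arm.landmark_of(p,n);print(n,[(np.round(x['position'],3),round(x['p'],2)) for x in r[:3]])
    p['attitude']=C[:3,:3]
    return p
E
python3 - <<'E'
from wl import *
wrist('w1.png',['caddy3_bar','caddy2_bar','hook1'])
E
```

```text
t 3.42 pos [0.437  0.0607 0.376 ] rot [-1.572e+00  1.000e-03 -2.844e+00] F [2.99 3.48 1.84] w 0.0875
caddy3_bar [(array([0.438, 0.051, 0.105]), 0.97)]
caddy2_bar [(array([0.453, 0.206, 0.104]), 0.7)]
hook1 []
```

View pics/w1.png

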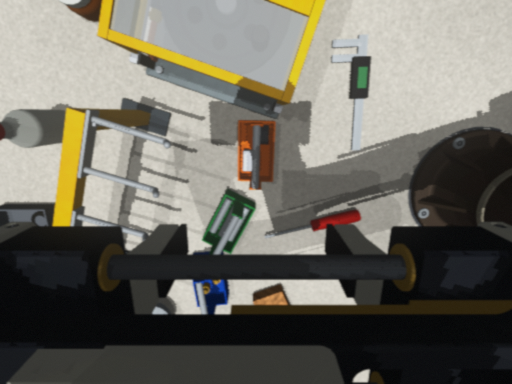

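Run:
```python
import cv2
a=cv2.imread('pics/w1.png');cv2.imwrite('pics/w1z.png',cv2.resize(a[100:230,50:290],None,fx=3.3,fy=3.3,interpolation=cv2.INTER_CUBIC))
```

```text
(no output)
```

View pics/w1z.png

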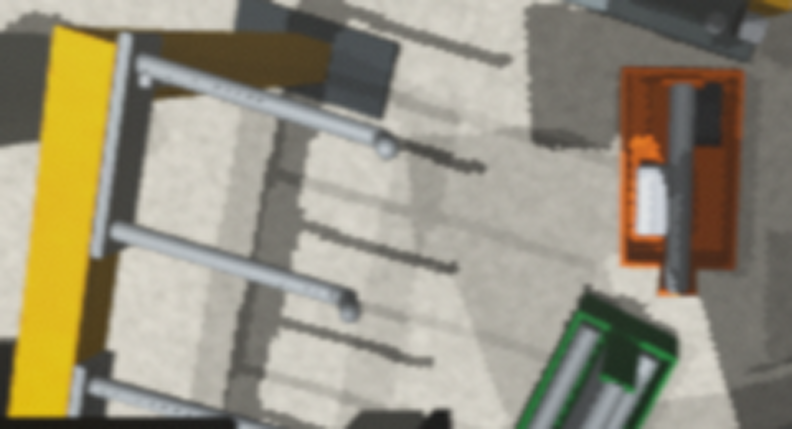

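Run:
```python
from wl import *
p=wrist('w2.png',['caddy3_bar'])
f=lambda u,v:(50+u/3.3,100+v/3.3)
A=onz(p,*f(683,85),.104);B=onz(p,*f(678,290),.104);e=B-A;print(A,B,(A+B)/2,np.arctan2(-e[0],e[1]),np.linalg.norm(e))
for q in((386,146),(348,304)): print(onz(p,*f(*q),.215))
A=onz(p,*f(115,45),.219);B=onz(p,*f(75,395),.219);e=B-A;print('rail',A,B,np.arctan2(-e[0],e[1]))
```

```text
t 3.62 pos [0.4348 0.0552 0.3765] rot [-1.571 -0.    -2.853] F [-0.13  0.22  0.81] w 0.0879
caddy3_bar [(array([0.438, 0.048, 0.104]), 0.98)]
[4.50158330e-01 3.55420079e-04 1.04000000e-01] [0.42398106 0.09645183 0.104     ] [0.43706969 0.04840363 0.104     ] 0.2659533189884725 0.0995980424264271
[0.54681703 0.04597861 0.215     ]
[0.54887084 0.10746237 0.215     ]
rail [0.64044794 0.03805457 0.219     ] [0.6402257  0.17101394 0.219     ] 0.001671539416160761
```

```bash
python3 plan.py 0.4375 0.049 0.085 3.41 8
```

```text
from [0.435 0.055 0.377] -2.854 step 0.0365
offset [[-0.0, 0.036, 0.001], [-0.0, 0.037, 0.001], [-0.0, 0.036, 0.0], [-0.001, 0.037, 0.001], [0.0, 0.036, 0.001]] roll [0.002, 0.003, 0.002, 0.002, 0.003]
offset [[0.0, 0.037, 0.001], [0.0, 0.036, 0.0], [-0.0, 0.037, 0.001]] roll [0.002, 0.003, 0.002]
```

Call:
{"name": "move_arm", "arguments": {"jaw": [0,0,0,0,0], "offset": [[0,0.036,0.002],[0,0.037,0.002],[0,0.036,0.002],[-0.001,0.037,0],[0,0.036,0]], "roll": [0.01,0.01,0,0,0]}}

```text
t: 4.3
eef_pos: [0.4375, 0.0485, 0.194]
ee_rot: [-1.571, 0.001, -2.876]
force: [1.2, 0.4, -0.6]
width: 0.0873
```

Call:
{"name": "move_arm", "arguments": {"jaw": [0,0,0,0,0], "offset": [[0,0.037,0],[0,0.036,0],[0,0.037,0],[0,0,0],[0,0,0]], "roll": [0,0,0,0,0]}}

```text
t: 4.92
eef_pos: [0.4385, 0.0494, 0.0859]
ee_rot: [-1.571, 0.002, -2.874]
force: [0.1, -0.1, 0.6]
width: 0.0873
```

Call:
{"name": "move_arm", "arguments": {"jaw": [0.5,1,1,1,1], "offset": [[0,0,0],[0,0,0],[0,0,0],[0,0,0],[0,0,0]], "roll": [0,0,0,0,0], "grip_force": 40}}

```text
t: 5.55
eef_pos: [0.4376, 0.0497, 0.0846]
ee_rot: [-1.571, -0.0, -2.873]
force: [-0.1, -0.6, -0.6]
width: 0.0428
```

Call:
{"name": "move_arm", "arguments": {"jaw": [1,1,1,1,1], "offset": [[0,0,0],[0,0,0],[0,0,0],[0,0,0],[0,0,0]], "roll": [0,0,0,0,0]}}

```text
t: 6.18
eef_pos: [0.4377, 0.0497, 0.0846]
ee_rot: [-1.571, 0.0, -2.874]
force: [1.2, -0.5, -0.5]
width: 0.0105
```

Run:
```python
from plan import *
st(); snap('side','s2.png')
plan(.44,.05,.235,3.41,4)
print('then'); plan(0.505,0.080,.235,3.135,5,[.44,.05,.235,3.41])
```

```text
t 6.17 pos [0.4377 0.0497 0.0846] rot [-1.571  0.    -2.874] F [ 1.17 -0.47 -0.49] w 0.0105
from [0.438 0.05  0.085] -2.874 step 0.0376
offset [[-0.001, -0.038, 0.0], [-0.0, -0.037, 0.0], [-0.001, -0.038, 0.0], [-0.0, -0.037, 0.0]] roll [-0.0, -0.0, -0.0, -0.0]
then
from [0.44  0.05  0.235] 3.41 step 0.0143
offset [[-0.014, 0.0, -0.002], [-0.014, 0.0, -0.003], [-0.014, 0.0, -0.004], [-0.013, 0.0, -0.005], [-0.014, 0.0, -0.005]] roll [0.055, 0.055, 0.055, 0.055, 0.055]
```

View pics/s2.png

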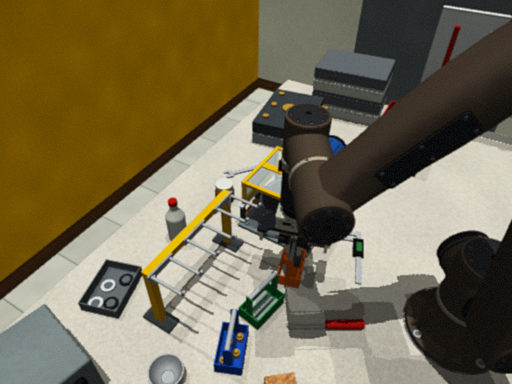

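Call:
{"name": "move_arm", "arguments": {"jaw": [1,1,1,1,1], "offset": [[0,-0.02,0],[0,-0.035,0],[0,-0.035,0],[0,-0.035,0],[0,-0.014,0]], "roll": [0,0,0,0,0]}}

```text
t: 6.85
eef_pos: [0.4379, 0.0499, 0.2249]
ee_rot: [-1.572, 0.002, -2.874]
force: [1.0, 1.3, -3.0]
width: 0.0107
```

Call:
{"name": "move_arm", "arguments": {"jaw": [1,1,1,1,1], "offset": [[-0.01,0,-0.003],[-0.01,0,-0.005],[-0.01,0,-0.006],[-0.01,0,-0.008],[-0.01,0,-0.008]], "roll": [0.055,0.055,0.055,0.055,0.054]}}

```text
t: 7.48
eef_pos: [0.4822, 0.0872, 0.222]
ee_rot: [-1.57, -0.003, 3.133]
force: [0.1, 0.9, -2.8]
width: 0.0109
```

Run:
```python
from wl import *
wrist('w3.png',['caddy3_bar','hook1']); 
p=snap('scene','c3.png')
import cv2
cv2.imwrite('pics/c3z.png',cv2.resize(p['pixels'][140:320,235:425],None,fx=3.3,fy=3.3,interpolation=cv2.INTER_CUBIC))
for n in('caddy3_bar','hook1'):print([(np.round(x['position'],3),round(x['p'],2)) for x in arm.landmark_of(p,n)])
```

```text
t 7.53 pos [0.4835 0.0881 0.2219] rot [-1.570e+00 -2.000e-03  3.131e+00] F [ 1.65  2.02 -2.34] w 0.0108
caddy3_bar [(array([0.484, 0.087, 0.243]), 0.63)]
hook1 []
[(array([0.481, 0.082, 0.241]), 0.77)]
[(array([0.6  , 0.212, 0.206]), 0.97), (array([0.604, 0.34 , 0.204]), 0.93), (array([0.602, 0.08 , 0.204]), 0.59)]
```

View pics/c3z.png

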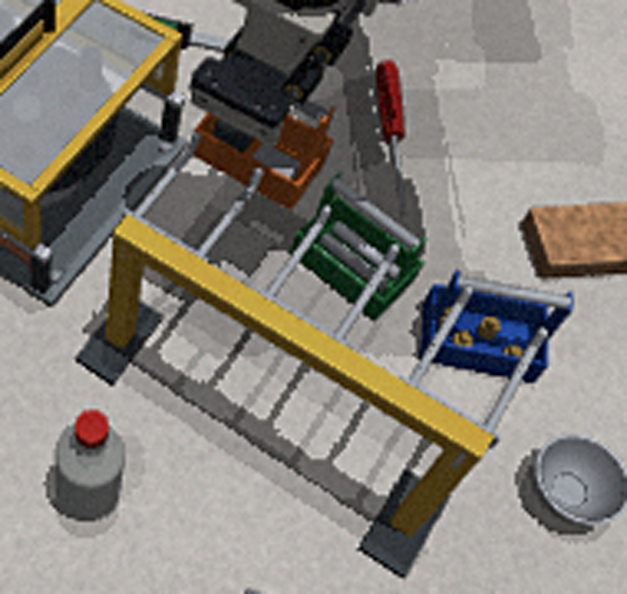

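View pics/w3.png

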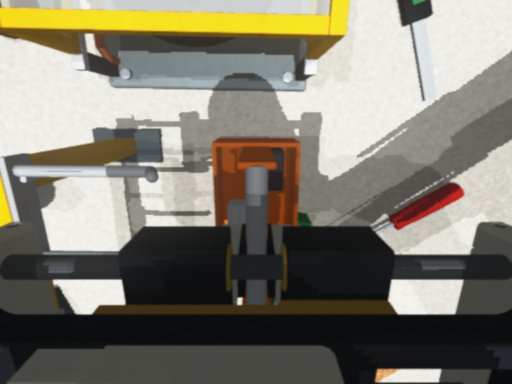

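Run:
```python
from wl import *
p=wrist('w4.png',[])
print('tip',onz(p,148,173,.213),onz(p,40,172,.201),'upright',onz(p,257,172,.243), onz(p,257,140,.243-.064))
```

```text
t 7.83 pos [0.4823 0.0868 0.2232] rot [-1.571e+00 -1.000e-03  3.136e+00] F [ 1.07 -0.11 -2.39] w 0.011
tip [0.55102015 0.04647408 0.213     ] [0.62919887 0.0480159  0.201     ] upright [0.4818262  0.03975683 0.243     ] [0.4815098  0.02931567 0.179     ]
```

Call:
{"name": "move_arm", "arguments": {"jaw": [1,1,1,1,1], "offset": [[-0.01,0,0.004],[-0.02,0,0.003],[-0.02,0,0],[-0.02,0,0],[-0.02,0,0]], "roll": [0,0,0,0,0]}}

```text
t: 8.45
eef_pos: [0.5748, 0.0791, 0.2232]
ee_rot: [-1.571, -0.0, 3.135]
force: [0.1, 0.1, -2.8]
width: 0.0106
```

Call:
{"name": "move_arm", "arguments": {"jaw": [1,1,1,1,1], "offset": [[-0.015,0,0],[-0.01,0,0],[0,0,0],[0,0.01,0],[0,0.01,0]], "roll": [0,0,0,0,0]}}

```text
t: 9.07
eef_pos: [0.5971, 0.0795, 0.2029]
ee_rot: [-1.571, -0.0, 3.136]
force: [-0.1, 0.2, -2.0]
width: 0.0105
```

Call:
{"name": "move_arm", "arguments": {"jaw": [1,1,1], "offset": [[0,0.006,0],[0,0.004,0],[0,0,0]], "roll": [0,0,0]}}

```text
t: 9.45
eef_pos: [0.5976, 0.0795, 0.1933]
ee_rot: [-1.571, -0.0, 3.136]
force: [0.4, -0.3, -2.2]
width: 0.0109
```

Run:
```python
from wl import *
wrist('w5.png',[]); 
p=snap('scene','c5.png')
cv2.imwrite('pics/c5z.png',cv2.resize(p['pixels'][140:320,235:425],None,fx=3.3,fy=3.3,interpolation=cv2.INTER_CUBIC))
p=snap('side','s5.png')
cv2.imwrite('pics/s5z.png',cv2.resize(p['pixels'][170:360,130:320],None,fx=3.15,fy=3.15,interpolation=cv2.INTER_CUBIC))
for n in('caddy3_bar','hook1'):print([(np.round(x['position'],3),round(x['p'],2)) for x in arm.landmark_of(p,n)])
```

```text
t 9.5 pos [0.5978 0.0795 0.1936] rot [-1.571  0.     3.136] F [-0.65 -0.44 -2.59] w 0.011
[(array([0.598, 0.08 , 0.215]), 0.55)]
[(array([0.598, 0.081, 0.203]), 0.76), (array([0.606, 0.34 , 0.206]), 0.75)]
```

View pics/c5z.png

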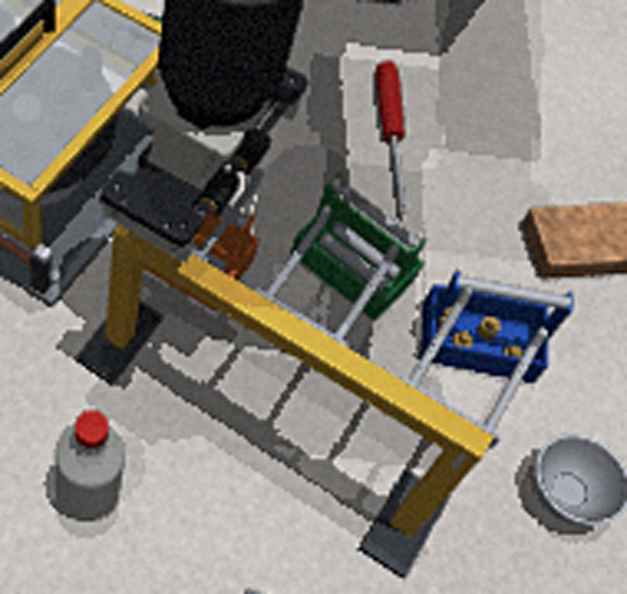

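View pics/s5z.png

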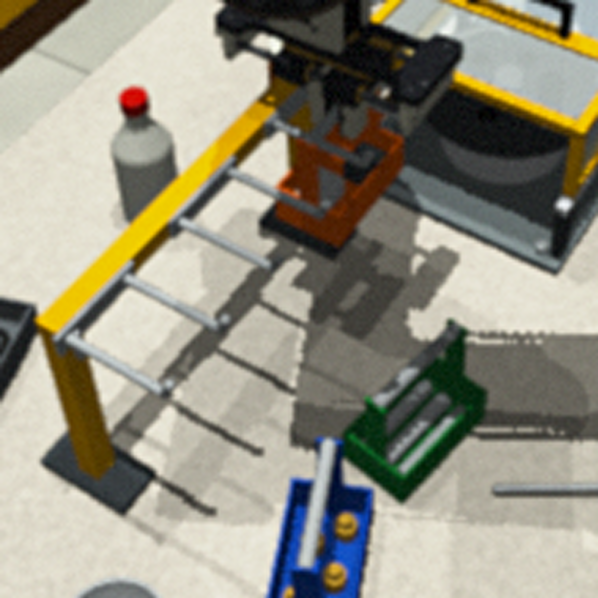

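Call:
{"name": "move_arm", "arguments": {"jaw": [1,1,1], "offset": [[0,0.002,0],[0,0.001,0],[0,0,0]], "roll": [0,0,0]}}

```text
t: 10.07
eef_pos: [0.598, 0.0795, 0.191]
ee_rot: [-1.571, 0.001, 3.136]
force: [-1.6, -1.0, 1.5]
width: 0.011
```

Call:
{"name": "move_arm", "arguments": {"jaw": [0.64,0.64,0.64,0.64], "offset": [[0,0,0],[0,0,0],[0,0,0],[0,0,0]], "roll": [0,0,0,0]}}

```text
t: 10.58
eef_pos: [0.5978, 0.0795, 0.1905]
ee_rot: [-1.571, 0.0, 3.136]
force: [0.3, -0.9, -0.4]
width: 0.0313
```

Call:
{"name": "move_arm", "arguments": {"jaw": [0.64,0.64,0.64,0.64,0.64], "offset": [[0,-0.008,0],[0,-0.02,0],[0,-0.03,0],[0,-0.04,0],[0,-0.04,0]], "roll": [0,0,0,0,0]}}

```text
t: 11.2
eef_pos: [0.5977, 0.0793, 0.3305]
ee_rot: [-1.571, 0.0, 3.136]
force: [1.0, 0.4, 1.1]
width: 0.0315
```

Run:
```python
from wl import *
st()
p=snap('side','s6.png')
for n in('caddy3_bar','caddy2_bar','caddy1_bar'):print([(np.round(x['position'],3),round(x['p'],2)) for x in arm.landmark_of(p,n)])
plan(.45,.15,.37,2.95,6)
```

```text
t 11.2 pos [0.5977 0.0793 0.3305] rot [-1.571  0.     3.136] F [1.03 0.35 1.08] w 0.0315
[(array([0.597, 0.08 , 0.21 ]), 0.61)]
[(array([0.449, 0.206, 0.103]), 0.58)]
[(array([0.45 , 0.346, 0.103]), 0.61), (array([ 0.543, -0.154,  0.212]), 0.54), (array([0.448, 0.203, 0.058]), 0.5)]
from [0.598 0.08  0.33 ] 3.136 step 0.0281
offset [[0.025, -0.007, -0.012], [0.025, -0.006, -0.01], [0.025, -0.007, -0.01], [0.026, -0.007, -0.01], [0.026, -0.006, -0.008]] roll [0.031, 0.031, 0.031, 0.031, 0.031]
offset [[0.026, -0.007, -0.008]] roll [0.031]
```

View pics/s6.png

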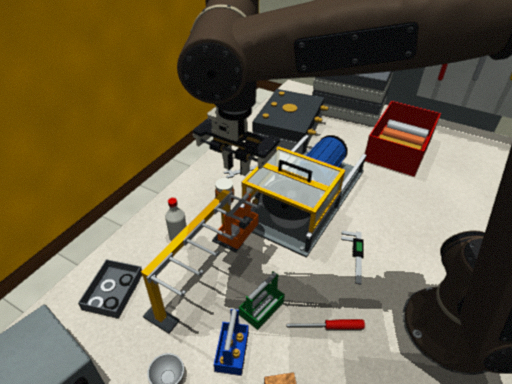

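Call:
{"name": "move_arm", "arguments": {"jaw": [0.5,0,0,0,0], "offset": [[0.025,-0.007,-0.02],[0.025,-0.007,-0.02],[0.025,-0.007,-0.02],[0.026,-0.007,-0.02],[0.026,-0.006,-0.02]], "roll": [0.031,0.031,0.031,0.031,0.031]}}

```text
t: 12.02
eef_pos: [0.4768, 0.1882, 0.3619]
ee_rot: [-1.57, -0.001, 2.979]
force: [0.4, 0.6, -0.3]
width: 0.0758
```

Call:
{"name": "move_arm", "arguments": {"jaw": [0,0,0], "offset": [[0.026,-0.006,-0.012],[0,0,0],[0,0,0]], "roll": [0.031,0,0]}}

```text
t: 12.4
eef_pos: [0.4541, 0.2037, 0.3679]
ee_rot: [-1.57, -0.001, 2.95]
force: [0.2, -0.9, -0.2]
width: 0.0875
```

Run:
```python
from wl import *
p=wrist('w6.png',['caddy2_bar'])
cv2.imwrite('pics/w6z.png',cv2.resize(p['pixels'][100:240,150:350],None,fx=4,fy=4,interpolation=cv2.INTER_CUBIC))
```

```text
t 12.45 pos [0.4544 0.2036 0.3679] rot [-1.57e+00 -1.00e-03  2.95e+00] F [ 0.33 -0.03 -0.25] w 0.0873
caddy2_bar [(array([0.453, 0.206, 0.108]), 0.57)]
```

View pics/w6z.png

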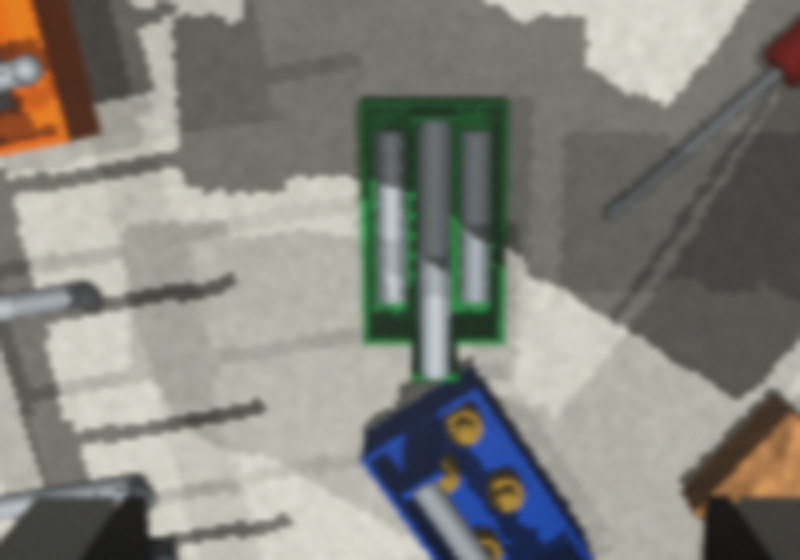

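Run:
```python
from wl import *
p=wrist('w7.png',['caddy2_bar'])
f=lambda u,v:(150+u/4,100+v/4)
A=onz(p,*f(435,118),.104);B=onz(p,*f(435,378),.104);e=B-A;c=(A+B)/2;print(A,B,c,np.arctan2(-e[0],e[1]),np.linalg.norm(e))
plan(c[0],c[1],.085,2.945,8)
```

```text
t 12.55 pos [0.4546 0.2034 0.3679] rot [-1.570e+00 -1.000e-03  2.949e+00] F [ 0.14 -0.53 -0.02] w 0.0877
caddy2_bar [(array([0.451, 0.206, 0.107]), 0.57)]
[0.44077612 0.15265294 0.104     ] [0.46017153 0.25407285 0.104     ] [0.45047382 0.20336289 0.104     ] -0.18895720481614087 0.10325782657149224
from [0.455 0.203 0.368] 2.949 step 0.0354
offset [[0.001, 0.035, 0.0], [0.0, 0.036, 0.0], [0.001, 0.035, 0.0], [0.0, 0.035, 0.0], [0.001, 0.036, 0.001]] roll [0.0, 0.001, 0.0, 0.001, 0.0]
offset [[0.0, 0.035, -0.0], [0.001, 0.036, -0.0], [0.0, 0.035, -0.0]] roll [0.001, 0.0, 0.001]
```

Call:
{"name": "move_arm", "arguments": {"jaw": [0,0,0,0], "offset": [[0.002,0.035,0],[0.001,0.036,0],[0.002,0.035,0],[0.001,0.035,0]], "roll": [0.004,0,0,0]}}

```text
t: 13.1
eef_pos: [0.4485, 0.2045, 0.2263]
ee_rot: [-1.571, -0.0, 2.945]
force: [0.3, 0.2, -0.5]
width: 0.0876
```

Run:
```python
from wl import *
st()
p=snap('scene','c8.png')
cv2.imwrite('pics/c8z.png',cv2.resize(p['pixels'][140:320,235:425],None,fx=3.3,fy=3.3,interpolation=cv2.INTER_CUBIC))
p=snap('side','s8.png')
cv2.imwrite('pics/s8z.png',cv2.resize(p['pixels'][170:360,130:320],None,fx=3.15,fy=3.15,interpolation=cv2.INTER_CUBIC))
```

```text
t 13.1 pos [0.4485 0.2045 0.2263] rot [-1.571 -0.     2.945] F [ 0.29  0.18 -0.5 ] w 0.0876
```

View pics/c8z.png

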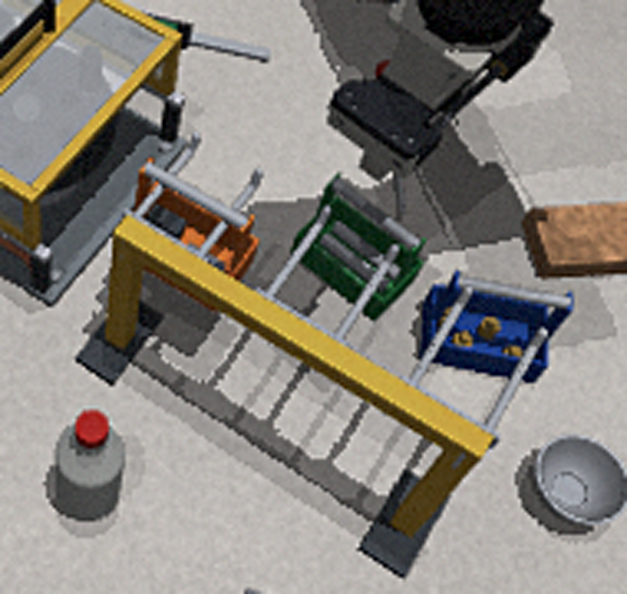

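View pics/s8z.png

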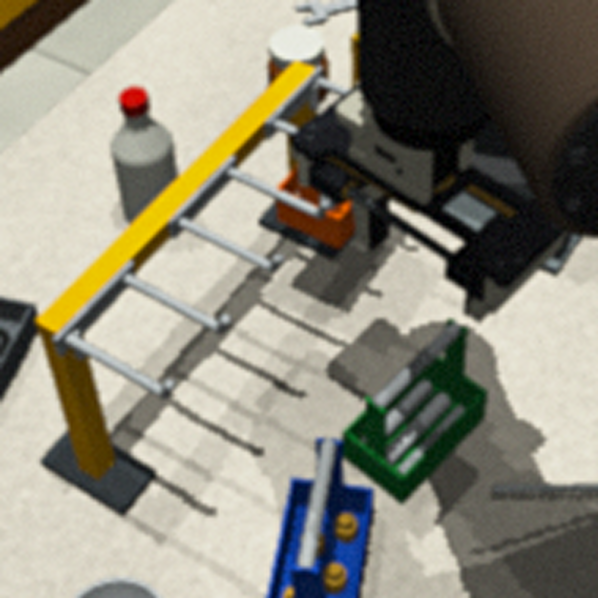

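Call:
{"name": "move_arm", "arguments": {"jaw": [0,0,0,0,0], "offset": [[0,0.03,0],[0,0.02,0],[0,0.02,0],[0,0.02,0],[0,0.01,0]], "roll": [0,0,0,0,0]}}

```text
t: 13.82
eef_pos: [0.449, 0.2051, 0.1278]
ee_rot: [-1.571, 0.0, 2.945]
force: [0.6, -0.0, 0.6]
width: 0.0877
```

Call:
{"name": "move_arm", "arguments": {"jaw": [0,0,0,0], "offset": [[0,0.015,0],[0,0.015,0],[0,0.011,0],[0,0,0]], "roll": [0,0,0,0]}}

```text
t: 14.32
eef_pos: [0.448, 0.2046, 0.0857]
ee_rot: [-1.569, -0.001, 2.946]
force: [-0.3, 0.3, 0.5]
width: 0.0871
```

No contact. Close.

Call:
{"name": "move_arm", "arguments": {"jaw": [1,1,1,1,1], "offset": [[0,0,0],[0,0,0],[0,0,0],[0,0,0],[0,0,0]], "roll": [0,0,0,0,0]}}

```text
t: 14.95
eef_pos: [0.4484, 0.2051, 0.0867]
ee_rot: [-1.571, 0.0, 2.946]
force: [0.4, 0.7, -0.6]
width: 0.0429
```

Call:
{"name": "move_arm", "arguments": {"jaw": [1,1,1,1,1], "offset": [[0,0,0],[0,0,0],[0,0,0],[0,0,0],[0,0,0]], "roll": [0,0,0,0,0]}}

```text
t: 15.58
eef_pos: [0.4485, 0.2051, 0.0866]
ee_rot: [-1.571, 0.0, 2.946]
force: [1.7, -0.3, -0.4]
width: 0.0109
```

Call:
{"name": "move_arm", "arguments": {"jaw": [1,1,1,1,1], "offset": [[0,-0.02,0],[0,-0.035,0],[0,-0.035,0],[0,-0.035,0],[0,-0.014,0]], "roll": [0,0,0,0,0]}}

```text
t: 16.2
eef_pos: [0.4487, 0.2055, 0.2272]
ee_rot: [-1.573, 0.001, 2.946]
force: [-0.9, -0.5, -2.5]
width: 0.0107
```

Call:
{"name": "move_arm", "arguments": {"jaw": [1,1,1,1], "offset": [[-0.01,0.002,-0.002],[-0.01,0,-0.002],[-0.01,0,0],[-0.007,0,0]], "roll": [-0.06,-0.06,-0.06,-0.008]}}

```text
t: 16.7
eef_pos: [0.4855, 0.2045, 0.2223]
ee_rot: [-1.57, -0.002, 3.133]
force: [0.0, 0.4, -2.5]
width: 0.0109
```

Run:
```python
from wl import *
wrist('w9.png',['caddy2_bar','hook2'])
p=snap('scene','c9.png')
for n in('caddy2_bar','hook2'):print([(np.round(x['position'],3),round(x['p'],2)) for x in arm.landmark_of(p,n)])
```

```text
t 16.75 pos [0.4862 0.2046 0.2225] rot [-1.570e+00 -1.000e-03  3.133e+00] F [ 2.19  0.14 -1.34] w 0.0107
caddy2_bar [(array([0.485, 0.204, 0.241]), 0.93)]
hook2 []
[(array([0.459, 0.345, 0.056]), 0.73), (array([0.486, 0.2  , 0.239]), 0.72)]
[(array([0.597, 0.081, 0.21 ]), 0.93), (array([0.605, 0.21 , 0.208]), 0.88), (array([0.606, 0.336, 0.206]), 0.64), (array([0.458, 0.345, 0.057]), 0.41)]
```

View pics/w9.png

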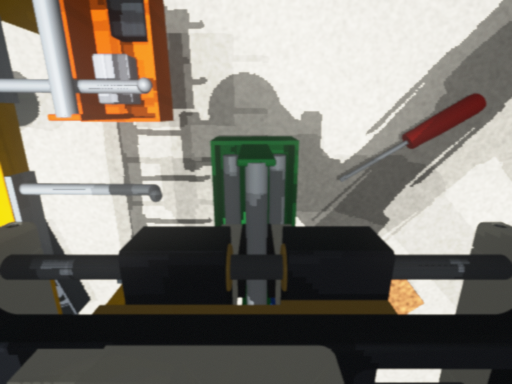

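Run:
```python
from wl import *
p=wrist('w10.png',[])
print('tip',onz(p,152,190,.213),onz(p,40,188,.201),'upright',onz(p,257,172,.243),'hook1 +y prong',onz(p,143,86,.213),'orange bar',onz(p,52,50,.211))
```

```text
t 17.05 pos [0.4854 0.2048 0.2235] rot [-1.571 -0.     3.133] F [ 0.46  0.24 -1.56] w 0.0105
tip [0.55308501 0.17557495 0.213     ] [0.63539729 0.17688048 0.201     ] upright [0.48488954 0.15779542 0.243     ] hook1 +y prong [0.55101512 0.1124858  0.213     ] orange bar [0.60130015 0.09271756 0.211     ]
```

Call:
{"name": "move_arm", "arguments": {"jaw": [1,1,1,1,1], "offset": [[-0.013,0,-0.003],[-0.02,0,0],[-0.02,0,0],[-0.02,0,0],[-0.02,0,0]], "roll": [0,0,0,0,0]}}

```text
t: 17.68
eef_pos: [0.5801, 0.2072, 0.2234]
ee_rot: [-1.571, 0.0, 3.134]
force: [0.7, 0.7, -1.8]
width: 0.0107
```

Call:
{"name": "move_arm", "arguments": {"jaw": [1,1,1,1,1], "offset": [[-0.013,0,0],[-0.008,0,0],[0,0,0],[0,0.01,0],[0,0.01,0]], "roll": [0,0,0,0,0]}}

```text
t: 18.3
eef_pos: [0.5991, 0.2069, 0.2029]
ee_rot: [-1.571, -0.0, 3.134]
force: [-0.2, 0.3, -1.8]
width: 0.0109
```

Call:
{"name": "move_arm", "arguments": {"jaw": [1,1,1,1], "offset": [[0,0.007,0],[0,0.003,0],[0,0.002,0],[0,0,0]], "roll": [0,0,0,0]}}

```text
t: 18.8
eef_pos: [0.5997, 0.2068, 0.1926]
ee_rot: [-1.571, 0.001, 3.134]
force: [-3.0, -0.7, 2.8]
width: 0.0108
```

Run:
```python
from wl import *
st()
p=snap('scene','c10.png')
cv2.imwrite('pics/c10z.png',cv2.resize(p['pixels'][140:320,235:425],None,fx=3.3,fy=3.3,interpolation=cv2.INTER_CUBIC))
p=snap('side','s10.png')
cv2.imwrite('pics/s10z.png',cv2.resize(p['pixels'][170:360,130:320],None,fx=3.15,fy=3.15,interpolation=cv2.INTER_CUBIC))
```

```text
t 18.8 pos [0.5997 0.2068 0.1926] rot [-1.571e+00  1.000e-03  3.134e+00] F [-2.98 -0.73  2.79] w 0.0108
```

View pics/s10z.png

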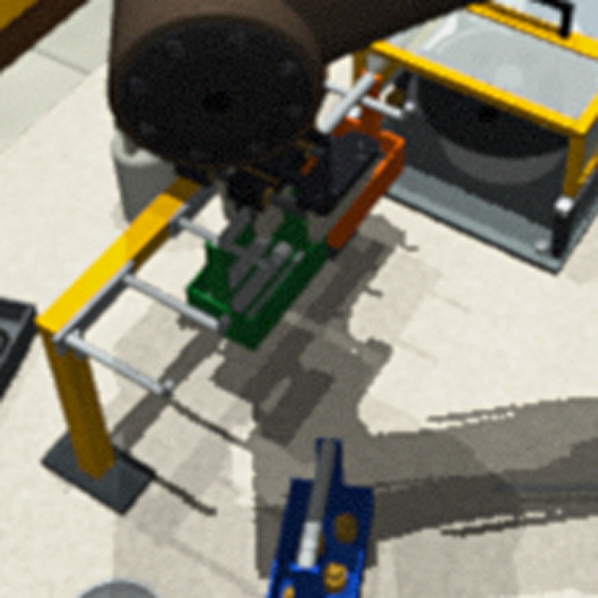

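Contact and seated; release.

Call:
{"name": "move_arm", "arguments": {"jaw": [0.64,0.64,0.64,0.64], "offset": [[0,0,0],[0,0,0],[0,0,0],[0,0,0]], "roll": [0,0,0,0]}}

```text
t: 19.4
eef_pos: [0.5998, 0.2069, 0.1914]
ee_rot: [-1.571, -0.0, 3.134]
force: [0.5, -0.9, -0.5]
width: 0.0315
```

Call:
{"name": "move_arm", "arguments": {"jaw": [0.64,0.64,0.64,0.64,0.64], "offset": [[0,-0.008,0],[0,-0.02,0],[0,-0.03,0],[0,-0.04,0],[0,-0.04,0]], "roll": [0,0,0,0,0]}}

```text
t: 20.02
eef_pos: [0.5997, 0.2067, 0.3315]
ee_rot: [-1.571, 0.001, 3.134]
force: [0.2, 0.3, -0.2]
width: 0.0317
```

Run:
```python
from wl import *
st()
p=snap('side','s11.png')
for n in('caddy3_bar','caddy2_bar','caddy1_bar'):print([(np.round(x['position'],3),round(x['p'],2)) for x in arm.landmark_of(p,n)])
plan(.455,.34,.37,3.55,8)
cv2.imwrite('pics/s11z.png',cv2.resize(p['pixels'][170:360,130:320],None,fx=3.15,fy=3.15,interpolation=cv2.INTER_CUBIC))
```

```text
t 20.02 pos [0.5997 0.2067 0.3315] rot [-1.571e+00  1.000e-03  3.134e+00] F [ 0.24  0.35 -0.17] w 0.0317
[(array([0.6  , 0.077, 0.216]), 0.82)]
[(array([0.601, 0.208, 0.208]), 0.75)]
[(array([0.453, 0.346, 0.103]), 0.57)]
from [0.6   0.207 0.331] 3.134 step 0.0251
offset [[0.018, -0.005, -0.016], [0.018, -0.005, -0.018], [0.016, -0.005, -0.018], [0.016, -0.005, -0.019], [0.014, -0.004, -0.02]] roll [-0.052, -0.052, -0.052, -0.052, -0.052]
offset [[0.013, -0.005, -0.021], [0.013, -0.005, -0.021], [0.011, -0.005, -0.022]] roll [-0.052, -0.052, -0.052]
```

View pics/s11z.png

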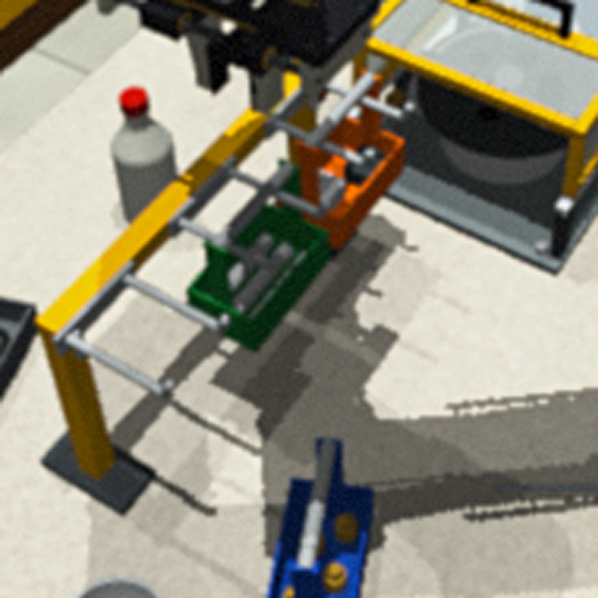

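Call:
{"name": "move_arm", "arguments": {"jaw": [0.5,0,0,0,0], "offset": [[0.018,-0.005,-0.016],[0.018,-0.005,-0.018],[0.016,-0.005,-0.018],[0.016,-0.005,-0.019],[0.014,-0.004,-0.02]], "roll": [-0.052,-0.052,-0.052,-0.052,-0.052]}}

```text
t: 20.85
eef_pos: [0.5081, 0.2901, 0.3527]
ee_rot: [-1.57, -0.002, -2.888]
force: [0.2, -0.6, 1.6]
width: 0.0764
```

Call:
{"name": "move_arm", "arguments": {"jaw": [0,0,0,0,0], "offset": [[0.013,-0.005,-0.021],[0.013,-0.005,-0.021],[0.011,-0.005,-0.022],[0,0,0],[0,0,0]], "roll": [-0.052,-0.052,-0.052,0,0]}}

```text
t: 21.48
eef_pos: [0.4545, 0.3396, 0.3678]
ee_rot: [-1.57, -0.001, -2.734]
force: [0.5, -0.0, -0.5]
width: 0.0877
```

Run:
```python
from wl import *
p=wrist('w12.png',['caddy1_bar'])
cv2.imwrite('pics/w12z.png',cv2.resize(p['pixels'][100:240,150:350],None,fx=4,fy=4,interpolation=cv2.INTER_CUBIC))
```

```text
t 21.52 pos [0.4548 0.3394 0.3679] rot [-1.570e+00 -1.000e-03 -2.734e+00] F [-0.99 -0.3  -0.6 ] w 0.0877
caddy1_bar [(array([0.454, 0.345, 0.105]), 0.82)]
```

View pics/w12z.png

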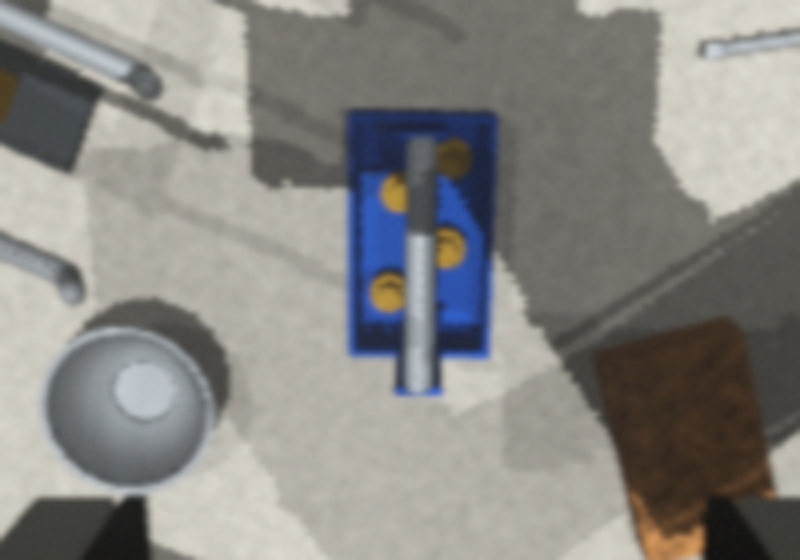

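Run:
```python
from wl import *
p=wrist('w13.png',['caddy1_bar'])
f=lambda u,v:(150+u/4,100+v/4)
A=onz(p,*f(422,135),.104);B=onz(p,*f(418,392),.104);e=B-A;c=(A+B)/2;a=np.arctan2(-e[0],e[1]);print(A,B,c,a,np.linalg.norm(e))
u=np.array([np.cos(a),np.sin(a)]);v=np.array([-u[1],u[0]])
for s in(1,-1):print('body corner',c[:2]+.0965*u+s*.039*v)
for q in((147,80),(68,278)):print('tip',onz(p,*f(*q),.213))
plan(c[0]-.002,c[1],.085,np.pi+a,8)
```

```text
t 21.62 pos [0.455  0.3393 0.368 ] rot [-1.570e+00 -1.000e-03 -2.735e+00] F [0.04 0.75 0.89] w 0.0877
caddy1_bar [(array([0.453, 0.345, 0.104]), 0.89)]
[0.4739352  0.29726096 0.104     ] [0.43469105 0.39242261 0.104     ] [0.45431313 0.34484179 0.104     ] 0.391145513710241 0.10293611698566747
body corner [0.52865611 0.41768663]
body corner [0.55839342 0.34557774]
tip [0.55350563 0.3066216  0.213     ]
tip [0.55623728 0.3691145  0.213     ]
from [0.455 0.339 0.368] -2.735 step 0.0354
offset [[0.0, 0.035, -0.001], [0.0, 0.036, -0.001], [0.0, 0.035, -0.0], [0.0, 0.036, -0.001], [0.0, 0.035, -0.001]] roll [0.002, 0.002, 0.002, 0.002, 0.002]
offset [[0.0, 0.035, -0.001], [0.0, 0.036, -0.0], [0.0, 0.035, -0.001]] roll [0.002, 0.002, 0.002]
```

Call:
{"name": "move_arm", "arguments": {"jaw": [0,0,0,0,0], "offset": [[0.001,0.035,-0.003],[0.001,0.035,-0.002],[0.001,0.035,0],[0,0.035,0],[0,0.03,0]], "roll": [0.01,0.005,0,0,0]}}

```text
t: 22.3
eef_pos: [0.45, 0.3426, 0.1971]
ee_rot: [-1.57, -0.001, -2.75]
force: [0.8, 0.2, -0.3]
width: 0.0876
```

```bash
python3 plan.py 0.4497 0.3429 0.085 3.5327 4
```

```text
from [0.45  0.343 0.197] -2.75 step 0.028
offset [[0.0, 0.028, -0.0], [0.0, 0.028, -0.0], [0.0, 0.028, -0.0], [0.0, 0.028, -0.0]] roll [0.0, 0.0, 0.001, -0.0]
```

Call:
{"name": "move_arm", "arguments": {"jaw": [0,0,0,0,0], "offset": [[0,0.025,0],[0,0.02,0],[0,0.02,0],[0,0.015,0],[0,0.01,0]], "roll": [0,0,0,0,0]}}

```text
t: 22.92
eef_pos: [0.45, 0.343, 0.1078]
ee_rot: [-1.57, -0.0, -2.749]
force: [-1.0, -0.3, 0.0]
width: 0.088
```

Call:
{"name": "move_arm", "arguments": {"jaw": [0,0,0], "offset": [[0,0.012,0],[0,0.01,0],[0,0,0]], "roll": [0,0,0]}}

```text
t: 23.3
eef_pos: [0.4496, 0.3429, 0.0858]
ee_rot: [-1.57, -0.001, -2.749]
force: [0.8, -0.2, 0.6]
width: 0.0875
```

Call:
{"name": "move_arm", "arguments": {"jaw": [1,1,1,1,1], "offset": [[0,0,0],[0,0,0],[0,0,0],[0,0,0],[0,0,0]], "roll": [0,0,0,0,0]}}

```text
t: 23.92
eef_pos: [0.4499, 0.3433, 0.0867]
ee_rot: [-1.571, 0.0, -2.749]
force: [0.5, -0.8, 0.4]
width: 0.0432
```

Call:
{"name": "move_arm", "arguments": {"jaw": [1,1,1,1,1], "offset": [[0,0,0],[0,0,0],[0,0,0],[0,0,0],[0,0,0]], "roll": [0,0,0,0,0]}}

```text
t: 24.55
eef_pos: [0.4502, 0.3436, 0.0868]
ee_rot: [-1.571, 0.001, -2.749]
force: [0.5, 0.5, 1.7]
width: 0.0111
```

Call:
{"name": "move_arm", "arguments": {"jaw": [1,1,1,1,1], "offset": [[0,-0.02,0],[0,-0.035,0],[0,-0.035,0],[0,-0.035,0],[0,-0.014,0]], "roll": [0,0,0,0,0]}}

```text
t: 25.18
eef_pos: [0.4499, 0.3435, 0.2268]
ee_rot: [-1.572, 0.001, -2.749]
force: [0.9, 0.2, -3.1]
width: 0.0105
```

```bash
python3 plan.py 0.485 0.338 0.224 3.134 6
```

```text
from [0.45  0.344 0.227] -2.749 step 0.0059
offset [[-0.005, 0.0, 0.003], [-0.005, 0.001, 0.003], [-0.006, 0.0, 0.002], [-0.005, 0.001, 0.002], [-0.006, 0.0, 0.002]] roll [0.067, 0.067, 0.066, 0.067, 0.067]
offset [[-0.006, 0.001, 0.001]] roll [0.067]
```

Call:
{"name": "move_arm", "arguments": {"jaw": [1,1,1,1,1], "offset": [[-0.007,0.001,0.003],[-0.007,0.001,0.003],[-0.007,0,0.003],[-0.006,0,0.002],[-0.006,0,0.002]], "roll": [0.08,0.08,0.08,0.08,0.08]}}

```text
t: 25.8
eef_pos: [0.4843, 0.3379, 0.2216]
ee_rot: [-1.569, -0.003, 3.132]
force: [0.6, -0.5, -3.3]
width: 0.0105
```

Run:
```python
from wl import *
p=wrist('w14.png',['caddy1_bar'])
p=snap('scene','c14.png')
for n in('caddy1_bar','hook3'):print([(np.round(x['position'],3),round(x['p'],2)) for x in arm.landmark_of(p,n)])
```

```text
t 25.85 pos [0.4849 0.3378 0.2216] rot [-1.569e+00 -2.000e-03  3.128e+00] F [ 0.27  0.17 -2.34] w 0.0107
caddy1_bar [(array([0.485, 0.34 , 0.24 ]), 0.94), (array([0.598, 0.202, 0.164]), 0.33)]
[(array([0.485, 0.336, 0.238]), 0.73)]
[(array([0.604, 0.337, 0.207]), 0.95), (array([0.604, 0.21 , 0.206]), 0.73), (array([0.599, 0.202, 0.21 ]), 0.73), (array([0.598, 0.081, 0.207]), 0.55), (array([0.596, 0.076, 0.214]), 0.26)]
```

View pics/w14.png

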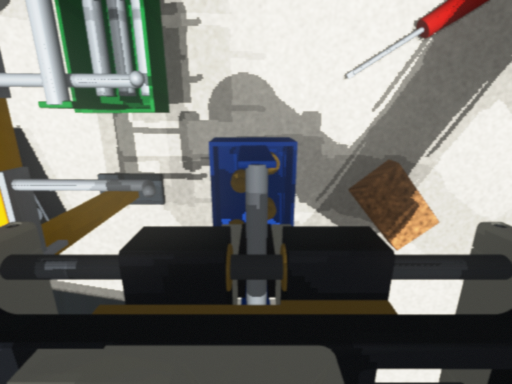

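Run:
```python
from wl import *
p=wrist('w15.png',[])
print('tip',onz(p,148,188,.213),onz(p,40,185,.201),'upright',onz(p,257,172,.243),'hook2 +y prong',onz(p,137,79,.213))
```

```text
t 26.1 pos [0.4845 0.3384 0.2229] rot [-1.570e+00 -1.000e-03  3.136e+00] F [ 0.12  0.51 -2.46] w 0.0109
tip [0.55431375 0.30773926 0.213     ] [0.63327552 0.30848781 0.201     ] upright [0.48410834 0.29120601 0.243     ] hook2 +y prong [0.55304541 0.24250947 0.213     ]
```

Call:
{"name": "move_arm", "arguments": {"jaw": [1,1,1,1,1], "offset": [[-0.015,0,0],[-0.02,0,0],[-0.02,0,0],[-0.02,0,0],[-0.02,0,0]], "roll": [0,0,0,0,0]}}

```text
t: 26.72
eef_pos: [0.5819, 0.3377, 0.2231]
ee_rot: [-1.571, -0.0, 3.134]
force: [-0.2, 0.1, -2.1]
width: 0.0107
```

Call:
{"name": "move_arm", "arguments": {"jaw": [1,1,1,1,1], "offset": [[-0.013,0,0],[-0.008,0,0],[0,0,0],[0,0.01,0],[0,0.01,0]], "roll": [0,0,0,0,0]}}

```text
t: 27.35
eef_pos: [0.6003, 0.3379, 0.2029]
ee_rot: [-1.571, -0.0, 3.135]
force: [0.7, -0.3, -3.0]
width: 0.0107
```

Call:
{"name": "move_arm", "arguments": {"jaw": [1,1,1,1], "offset": [[0,0.007,0],[0,0.003,0],[0,0.002,0],[0,0,0]], "roll": [0,0,0,0]}}

```text
t: 27.85
eef_pos: [0.6011, 0.3379, 0.1923]
ee_rot: [-1.571, 0.001, 3.135]
force: [-2.9, -0.2, 0.3]
width: 0.0108
```

Run:
```python
from wl import *
st()
p=snap('side','s16.png')
cv2.imwrite('pics/s16z.png',cv2.resize(p['pixels'][170:360,130:320],None,fx=3.15,fy=3.15,interpolation=cv2.INTER_CUBIC))
```

```text
t 27.85 pos [0.6011 0.3379 0.1923] rot [-1.571e+00  1.000e-03  3.135e+00] F [-2.95 -0.19  0.28] w 0.0108
```

View pics/s16z.png

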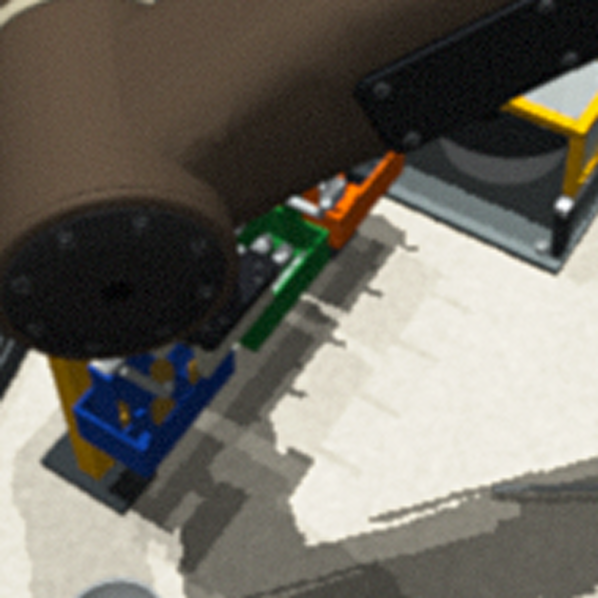

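Call:
{"name": "move_arm", "arguments": {"jaw": [1,0.64,0.64,0.64,0.64], "offset": [[0,0.001,0],[0,0,0],[0,0,0],[0,0,0],[0,0,0]], "roll": [0,0,0,0,0]}}

```text
t: 28.52
eef_pos: [0.6011, 0.3378, 0.1904]
ee_rot: [-1.571, -0.0, 3.135]
force: [0.5, -0.4, 0.1]
width: 0.0312
```

Call:
{"name": "move_arm", "arguments": {"jaw": [0.64,0.64,0.64,0.64,0.64], "offset": [[0,-0.008,0],[0,-0.02,0],[0,-0.03,0],[0,-0.04,0],[0,-0.05,0]], "roll": [0,0,0,0,0]}}

```text
t: 29.15
eef_pos: [0.6006, 0.3375, 0.3397]
ee_rot: [-1.57, -0.001, 3.135]
force: [0.4, 1.0, 0.2]
width: 0.0313
```

Run:
```python
from wl import *
st()
p=snap('side','s17.png')
for n in('caddy3_bar','caddy2_bar','caddy1_bar'):print([(np.round(x['position'],3),round(x['p'],2)) for x in arm.landmark_of(p,n)])
plan(.545,-.08,.36,np.pi/2,12)
cv2.imwrite('pics/s17z.png',cv2.resize(p['pixels'][170:360,130:320],None,fx=3.15,fy=3.15,interpolation=cv2.INTER_CUBIC))
```

```text
t 29.15 pos [0.6006 0.3375 0.3397] rot [-1.570e+00 -1.000e-03  3.135e+00] F [0.44 0.97 0.19] w 0.0313
[(array([0.599, 0.081, 0.212]), 0.7), (array([0.598, 0.341, 0.209]), 0.31)]
[(array([0.6  , 0.209, 0.211]), 0.88), (array([0.598, 0.202, 0.164]), 0.47)]
[(array([0.6  , 0.34 , 0.209]), 0.96)]
from [0.601 0.338 0.34 ] 3.135 step 0.0352
offset [[0.004, -0.002, 0.035], [0.0, -0.001, 0.035], [-0.004, -0.002, 0.035], [-0.01, -0.002, 0.034], [-0.013, -0.001, 0.032]] roll [0.13, 0.131, 0.13, 0.13, 0.131]
offset [[-0.018, -0.002, 0.031], [-0.021, -0.001, 0.028], [-0.025, -0.002, 0.025], [-0.028, -0.002, 0.021], [-0.03, -0.001, 0.018]] roll [0.13, 0.13, 0.131, 0.13, 0.13]
offset [[-0.033, -0.002, 0.013], [-0.034, -0.002, 0.009]] roll [0.131, 0.13]
```

View pics/s17z.png

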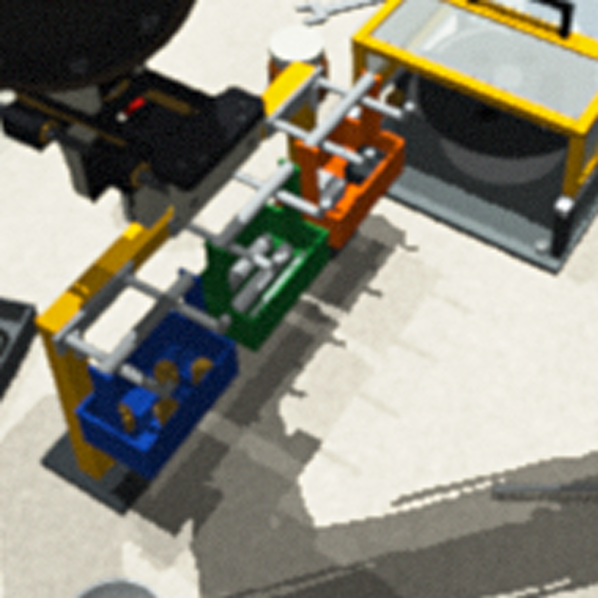

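Call:
{"name": "move_arm", "arguments": {"jaw": [0.5,0.3,0.3,0.3,0.3], "offset": [[0.004,-0.003,0.035],[0,-0.002,0.035],[-0.004,-0.002,0.035],[-0.01,-0.002,0.034],[-0.013,-0.002,0.032]], "roll": [0.13,0.13,0.13,0.13,0.13]}}

```text
t: 29.98
eef_pos: [0.5771, 0.1626, 0.3484]
ee_rot: [-1.569, -0.001, 2.48]
force: [0.7, -0.0, -1.0]
width: 0.0616
```

Call:
{"name": "move_arm", "arguments": {"jaw": [0.3,0.3,0.3,0.3,0.3], "offset": [[-0.018,-0.002,0.031],[-0.021,-0.002,0.028],[-0.025,-0.002,0.025],[-0.028,-0.002,0.021],[-0.03,0,0.018]], "roll": [0.13,0.13,0.13,0.13,0.13]}}

```text
t: 30.6
eef_pos: [0.5535, -0.0118, 0.3567]
ee_rot: [-1.569, -0.0, 1.83]
force: [-0.2, 0.1, -0.7]
width: 0.0614
```

Call:
{"name": "move_arm", "arguments": {"jaw": [0.3,0.3,0.3,0.3,0.3], "offset": [[-0.04,0,0.011],[-0.045,0,0.005],[-0.025,0,0],[0,0,0],[0,0,0]], "roll": [0.13,0.134,0,0,0]}}

```text
t: 31.22
eef_pos: [0.5548, -0.1221, 0.3568]
ee_rot: [-1.57, -0.0, 1.57]
force: [0.4, 0.4, -0.0]
width: 0.0615
```

Run:
```python
from wl import *
p=wrist('w18.png',['guard_handle','wheel_centre','handle_grip','machine'])
```

```text
t 31.27 pos [ 0.5549 -0.1218  0.3571] rot [-1.57  -0.     1.571] F [0.69 0.05 0.5 ] w 0.0615
guard_handle [(array([ 0.537, -0.15 ,  0.212]), 0.92)]
wheel_centre []
handle_grip []
machine [(array([0.594, 0.077, 0.165]), 0.73)]
```

View pics/w18.png

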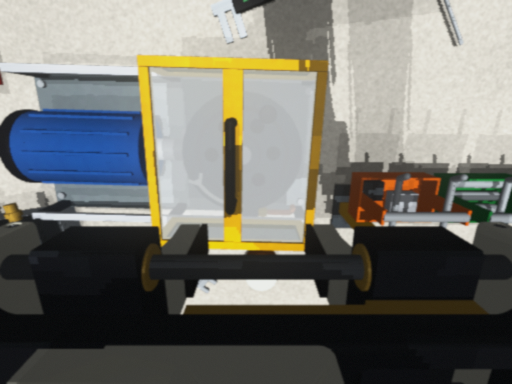

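Run:
```python
from wl import *
p=wrist('w19.png',['guard_handle','wheel_centre'])
for a,b,z in(((232,118),(231,214),.21),((140,57),(326,61),.175),((140,57),(155,248),.175),((326,61),(312,248),.175)):
    A=onz(p,*a,z);B=onz(p,*b,z);e=B-A;print(A,B,(A+B)/2,'ang x',np.arctan2(e[1],e[0]))
```

```text
t 31.52 pos [ 0.5551 -0.1218  0.3576] rot [-1.571 -0.     1.572] F [ 0.31 -0.49  0.01] w 0.0611
guard_handle [(array([ 0.538, -0.148,  0.214]), 0.57)]
wheel_centre []
[ 0.4847911  -0.14851459  0.21      ] [ 0.59649181 -0.15234101  0.21      ] [ 0.54064145 -0.1504278   0.21      ] ang x -0.03424258105758598
[ 0.41827151 -0.25524472  0.175     ] [ 0.4221099  -0.04206612  0.175     ] [ 0.42019071 -0.14865542  0.175     ] ang x 1.552792771677638
[ 0.41827151 -0.25524472  0.175     ] [ 0.66076652 -0.26319781  0.175     ] [ 0.53951902 -0.25922127  0.175     ] ang x -0.032785163647965986
[ 0.4221099  -0.04206612  0.175     ] [ 0.66037082 -0.04389808  0.175     ] [ 0.54124036 -0.0429821   0.175     ] ang x -0.007688724536826865
```

Call:
{"name": "move_arm", "arguments": {"jaw": [0.3,0.3,0.3,0.3,0.3], "offset": [[-0.015,0.025,0.008],[-0.015,0.03,0.007],[0,0.03,0],[0,0.03,0],[0,0.025,0]], "roll": [0.022,0,0,0,0]}}

```text
t: 32.25
eef_pos: [0.5394, -0.1522, 0.2165]
ee_rot: [-1.57, -0.0, 1.549]
force: [1.0, 0.3, -0.2]
width: 0.0611
```

Call:
{"name": "move_arm", "arguments": {"jaw": [0.3,0.3,0.3,0.3,0.3], "offset": [[0,0.015,0],[0,0.01,0],[0,0,0],[0,0,0],[0,0,0]], "roll": [0,0,0,0,0]}}

```text
t: 32.88
eef_pos: [0.5401, -0.1523, 0.1934]
ee_rot: [-1.572, -0.0, 1.549]
force: [-0.3, -0.3, -0.1]
width: 0.0616
```

Run:
```python
from wl import *
st()
p=snap('scene','c20.png')
cv2.imwrite('pics/c20z.png',cv2.resize(p['pixels'][70:240,135:325],None,fx=3.3,fy=3.3,interpolation=cv2.INTER_CUBIC))
```

```text
t 32.88 pos [ 0.5401 -0.1523  0.1934] rot [-1.572 -0.     1.549] F [-0.26 -0.33 -0.09] w 0.0616
```

View pics/c20z.png

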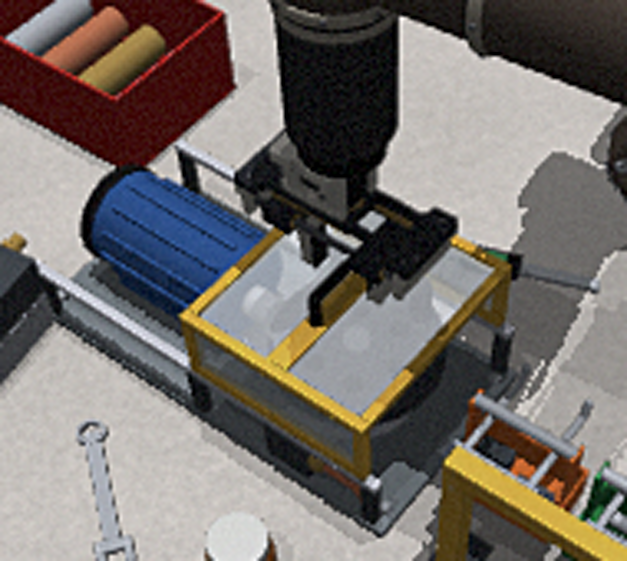

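Fingers straddle the bar. Grip lightly.

Call:
{"name": "move_arm", "arguments": {"jaw": [1,1,1,1,1], "offset": [[0,0,0],[0,0,0],[0,0,0],[0,0,0],[0,0,0]], "roll": [0,0,0,0,0], "grip_force": 20}}

```text
t: 33.55
eef_pos: [0.5397, -0.1523, 0.1925]
ee_rot: [-1.571, -0.0, 1.549]
force: [-0.4, 0.0, 0.4]
width: 0.0171
```

Call:
{"name": "move_arm", "arguments": {"jaw": [1,1,1,1,1], "offset": [[0,0,0],[0,0,0],[0,0,0],[0,0,0],[0,0,0]], "roll": [0,0,0,0,0]}}

```text
t: 34.17
eef_pos: [0.5397, -0.1523, 0.1926]
ee_rot: [-1.571, 0.0, 1.549]
force: [0.6, -0.9, -0.1]
width: 0.0113
```

Call:
{"name": "move_arm", "arguments": {"jaw": [1,1,1,1,1], "offset": [[-0.005,0,0],[-0.01,0,0],[-0.01,0,0],[-0.01,0,0],[-0.01,0,0]], "roll": [0,0,0,0,0]}}

```text
t: 34.8
eef_pos: [0.5384, -0.1981, 0.1925]
ee_rot: [-1.57, -0.0, 1.548]
force: [-1.8, 4.1, 1.7]
width: 0.0112
```

Call:
{"name": "move_arm", "arguments": {"jaw": [1,1,1,1,1], "offset": [[-0.02,0,0],[-0.02,0,0],[-0.02,0,0],[-0.02,0,0],[-0.02,0,0]], "roll": [0,0,0,0,0]}}

```text
t: 35.42
eef_pos: [0.5357, -0.2988, 0.1925]
ee_rot: [-1.57, -0.0, 1.548]
force: [-3.0, 4.1, 3.0]
width: 0.0115
```

Call:
{"name": "move_arm", "arguments": {"jaw": [1,1,1,1,1], "offset": [[-0.02,0,0],[-0.02,0,0],[-0.015,0,0],[-0.01,0,0],[-0.005,0,0]], "roll": [0,0,0,0,0]}}

```text
t: 36.05
eef_pos: [0.5338, -0.3686, 0.1925]
ee_rot: [-1.569, 0.0, 1.548]
force: [-5.1, 3.8, 3.6]
width: 0.0112
```

Call:
{"name": "move_arm", "arguments": {"jaw": [1,1,1,1,1], "offset": [[-0.004,0,0.002],[-0.005,0,0.001],[-0.005,0,0],[-0.005,0,0],[-0.003,0,0]], "roll": [0,0,0,0,0]}}

```text
t: 36.67
eef_pos: [0.5332, -0.3845, 0.1924]
ee_rot: [-1.573, -0.007, 1.55]
force: [4.7, 35.7, 13.1]
width: 0.0115
```

Run:
```python
from wl import *
st()
p=snap('scene','c21.png')
cv2.imwrite('pics/c21z.png',cv2.resize(p['pixels'][70:240,95:325],None,fx=3.3,fy=3.3,interpolation=cv2.INTER_CUBIC))
for n in('guard_handle','handle_grip','wheel_centre','machine'):print(n,[(np.round(x['position'],3),round(x['p'],2)) for x in arm.landmark_of(p,n)])
q=snap('side','s21.png')
for n in('guard_handle','handle_grip','wheel_centre','machine'):print(n,[(np.round(x['position'],3),round(x['p'],2)) for x in arm.landmark_of(q,n)])
```

```text
t 36.67 pos [ 0.5332 -0.3845  0.1924] rot [-1.573 -0.007  1.55 ] F [ 4.73 35.71 13.11] w 0.0115
guard_handle [(array([ 0.532, -0.385,  0.208]), 0.78), (array([0.595, 0.075, 0.212]), 0.7)]
handle_grip [(array([ 0.48 , -0.108,  0.13 ]), 0.64)]
wheel_centre [(array([ 0.537, -0.144,  0.133]), 0.69)]
machine [(array([ 0.537, -0.142,  0.   ]), 0.65)]
guard_handle [(array([ 0.54 , -0.384,  0.213]), 0.97), (array([0.605, 0.337, 0.208]), 0.74)]
handle_grip [(array([ 0.478, -0.106,  0.134]), 0.71), (array([ 0.535, -0.382,  0.212]), 0.6), (array([ 0.542, -0.147,  0.134]), 0.23)]
wheel_centre [(array([ 0.539, -0.146,  0.136]), 0.93)]
machine [(array([ 0.542, -0.147, -0.001]), 0.65), (array([ 0.537, -0.384,  0.211]), 0.18)]
```

View pics/c21z.png

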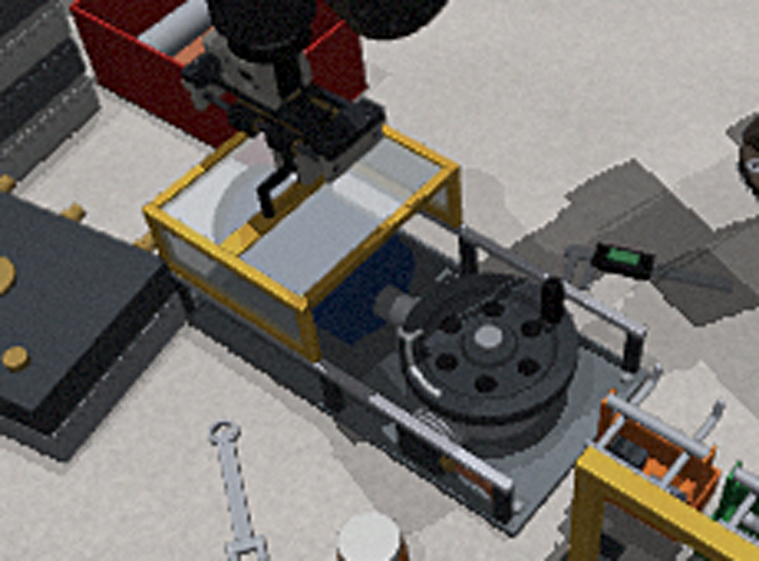

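Call:
{"name": "move_arm", "arguments": {"jaw": [1,1,0.5,0.3,0.3], "offset": [[0.005,0,0],[0,0,0],[0,0,0],[0,0,0],[0,0,0]], "roll": [0,0,0,0,0]}}

```text
t: 37.8
eef_pos: [0.5311, -0.3846, 0.1925]
ee_rot: [-1.57, 0.0, 1.548]
force: [-0.4, -0.4, -0.4]
width: 0.0357
```

Call:
{"name": "move_arm", "arguments": {"jaw": [0.3,0.3,0.3,0.3,0.3], "offset": [[0,0,0],[0,-0.01,0],[0,-0.03,0],[0,-0.04,0],[0,-0.03,0]], "roll": [0,0,0,0,0]}}

```text
t: 38.42
eef_pos: [0.5317, -0.3845, 0.3054]
ee_rot: [-1.573, 0.001, 1.549]
force: [-0.1, 0.0, 0.5]
width: 0.0611
```

```bash
python3 plan.py 0.479 -0.107 0.32 3.12 10
```

```text
from [ 0.532 -0.384  0.305] 1.549 step 0.0283
offset [[0.028, -0.001, 0.006], [0.028, -0.002, 0.001], [0.028, -0.001, -0.002], [0.027, -0.002, -0.008], [0.026, -0.001, -0.011]] roll [-0.157, -0.157, -0.157, -0.158, -0.157]
offset [[0.024, -0.002, -0.016], [0.021, -0.001, -0.019], [0.018, -0.002, -0.021], [0.014, -0.001, -0.025], [0.01, -0.002, -0.026]] roll [-0.157, -0.157, -0.157, -0.157, -0.157]
```

Call:
{"name": "move_arm", "arguments": {"jaw": [0.3,0.3,0.3,0.3,0.3], "offset": [[0.028,-0.004,0.006],[0.028,-0.004,0.001],[0.028,-0.002,-0.002],[0.027,-0.002,-0.008],[0.026,-0.001,-0.011]], "roll": [-0.157,-0.157,-0.157,-0.157,-0.157]}}

```text
t: 39.05
eef_pos: [0.5048, -0.2448, 0.3167]
ee_rot: [-1.571, 0.001, 2.339]
force: [0.3, 0.7, 0.2]
width: 0.0612
```

Call:
{"name": "move_arm", "arguments": {"jaw": [0.3,0.3,0.3,0.3,0.3], "offset": [[0.024,-0.002,-0.016],[0.021,-0.001,-0.019],[0.018,0,-0.021],[0.014,0,-0.025],[0.01,0,-0.026]], "roll": [-0.157,-0.157,-0.157,-0.157,-0.157]}}

```text
t: 39.67
eef_pos: [0.4786, -0.1059, 0.3196]
ee_rot: [-1.571, 0.001, 3.124]
force: [-0.5, -0.1, 0.5]
width: 0.0614
```

Call:
{"name": "move_arm", "arguments": {"jaw": [0.3,0.3], "offset": [[0,0,0],[0,0,0]], "roll": [0,0]}}

```text
t: 39.92
eef_pos: [0.4789, -0.1068, 0.3192]
ee_rot: [-1.571, 0.001, 3.118]
force: [-0.5, -0.7, -0.2]
width: 0.0614
```

Run:
```python
from wl import *
p=wrist('w22.png',['handle_grip','wheel_centre','machine'])
```

```text
t 39.98 pos [ 0.4789 -0.1071  0.319 ] rot [-1.571e+00  1.000e-03  3.117e+00] F [ 0.66  0.71 -0.57] w 0.0614
handle_grip [(array([ 0.48 , -0.105,  0.134]), 0.86)]
wheel_centre [(array([ 0.54 , -0.145,  0.137]), 0.6)]
machine [(array([ 0.542, -0.144, -0.002]), 0.86)]
```

View pics/w22.png

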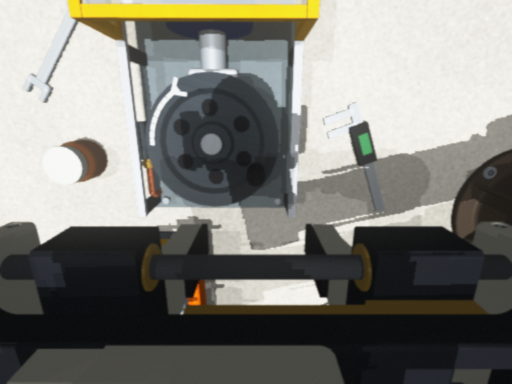

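Run:
```python
from wl import *
p=wrist('w23.png',[])
print(onz(p,211,144,.11),'handle top',onz(p,258,172,.158))
cv2.imwrite('pics/w23z.png',cv2.resize(p['pixels'][60:230,120:320],None,fx=4,fy=3.5,interpolation=cv2.INTER_CUBIC)*1)
```

```text
t 40.17 pos [ 0.4788 -0.1072  0.3185] rot [-1.571 -0.     3.117] F [-0.1  -0.13  0.29] w 0.0615
[ 0.53875746 -0.14520206  0.11      ] handle top [ 0.47665973 -0.11565519  0.158     ]
```

View pics/w23z.png

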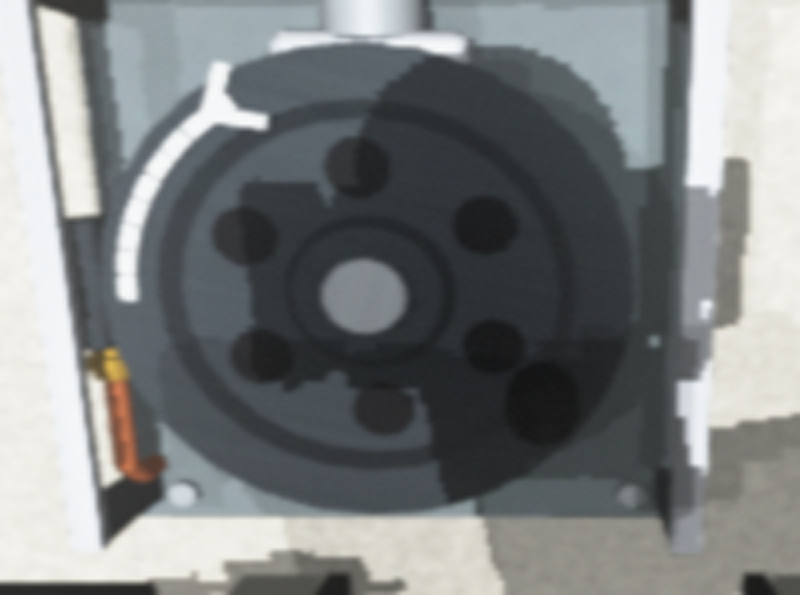

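Call:
{"name": "move_arm", "arguments": {"jaw": [0.3,0.3,0.3,0.3,0.3], "offset": [[0,0.04,0.001],[0,0.04,0],[0,0.035,0],[0,0.03,0],[0,0.02,0]], "roll": [0,0,0,0,0]}}

```text
t: 40.8
eef_pos: [0.4781, -0.1082, 0.152]
ee_rot: [-1.571, -0.002, 3.118]
force: [-0.9, 0.3, -0.3]
width: 0.0612
```

Call:
{"name": "move_arm", "arguments": {"jaw": [0.3,0.3,0.3], "offset": [[0,0.015,0],[0,0.013,0],[0,0,0]], "roll": [0,0,0]}}

```text
t: 41.18
eef_pos: [0.4784, -0.1079, 0.1249]
ee_rot: [-1.571, -0.001, 3.118]
force: [-0.4, -0.5, 0.6]
width: 0.0614
```

Run:
```python
from wl import *
p=wrist('w24.png',[])
q=snap('side','s24.png')
cv2.imwrite('pics/s24z.png',cv2.resize(q['pixels'][120:270,220:370],None,fx=4,fy=4,interpolation=cv2.INTER_CUBIC)*1)
```

```text
t 41.23 pos [ 0.4788 -0.1078  0.1256] rot [-1.571 -0.     3.119] F [-0.58 -0.13  0.44] w 0.0612
```

View pics/s24z.png

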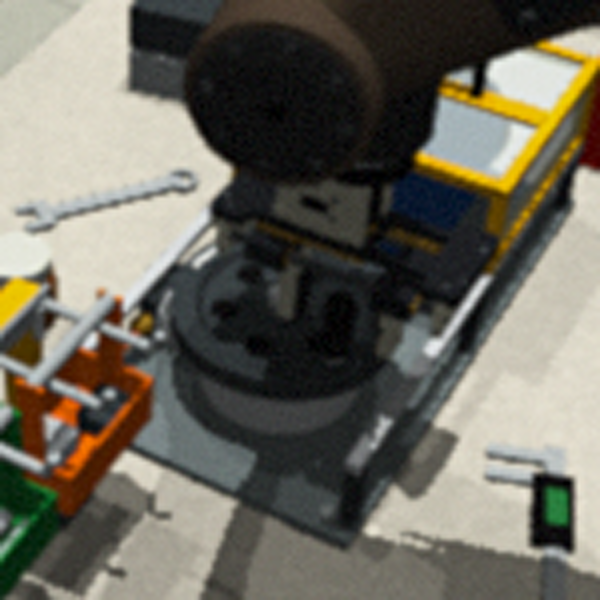

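View pics/w24.png

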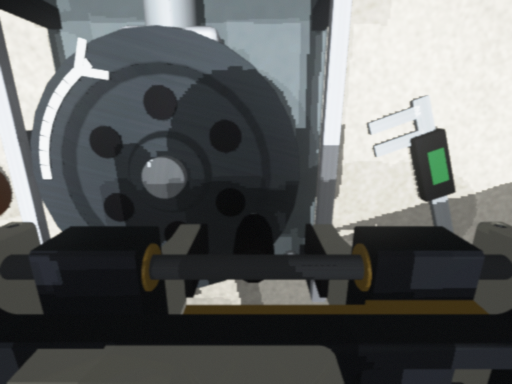

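Run:
```python
from wl import *
p=wrist('w25.png',[])
cv2.imwrite('pics/w25z.png',cv2.resize(cv2.convertScaleAbs(p['pixels'][190:310,180:340],alpha=3),None,fx=4.5,fy=4.5,interpolation=cv2.INTER_CUBIC)*1)
print(onz(p,256,215,.158),onz(p,256,250,.158),'hub',onz(p,164,177,.11))
```

```text
t 41.33 pos [ 0.4793 -0.1077  0.1262] rot [-1.571e+00  1.000e-03  3.119e+00] F [ 0.72  0.02 -0.08] w 0.0613
[ 0.47895112 -0.13535302  0.158     ] [ 0.47938469 -0.11588128  0.158     ] hub [ 0.53968991 -0.14501968  0.11      ]
```

View pics/w25z.png

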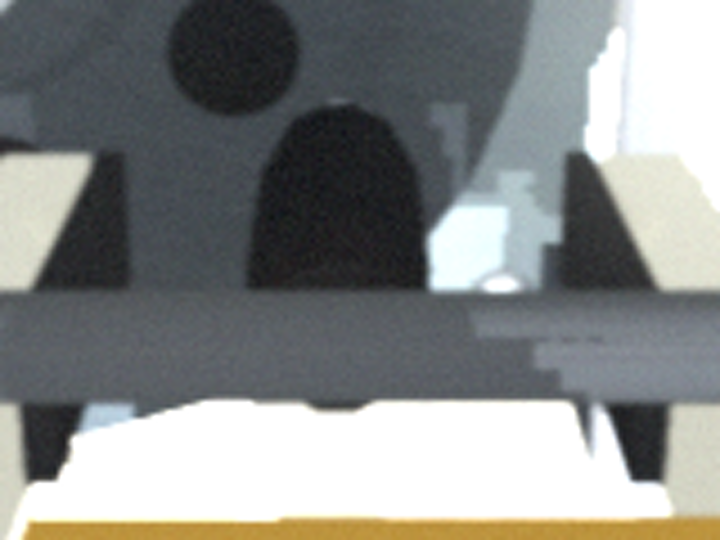

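Call:
{"name": "move_arm", "arguments": {"jaw": [0.6,0.9,0.9,0.9,0.9], "offset": [[0,0,0.002],[0,0,0],[0,0,0],[0,0,0],[0,0,0]], "roll": [0,0,0,0,0], "grip_force": 25}}

```text
t: 41.95
eef_pos: [0.4798, -0.1096, 0.1258]
ee_rot: [-1.571, 0.002, 3.119]
force: [4.4, -0.8, -3.0]
width: 0.0226
```

Call:
{"name": "move_arm", "arguments": {"jaw": [0.9,0.9,0.9,0.9], "offset": [[0,0,0],[0,0,0],[0,0,0],[0,0,0]], "roll": [0,0,0,0]}}

```text
t: 42.45
eef_pos: [0.4797, -0.1096, 0.1258]
ee_rot: [-1.571, 0.002, 3.119]
force: [5.7, -1.5, -2.9]
width: 0.0221
```

```bash
cat > arc.py <<'E'
import json,sys,os
from plan import *
C=np.array([.5395,-.145]);r=.0695;yw=3.119
X=np.array([np.cos(yw),np.sin(yw)]);Z=np.array([-np.sin(yw),np.cos(yw)])
f='arc.json'
S=json.load(open(f)) if os.path.exists(f) else {'th':2.609,'cmd':[.4790,-.1098]}
s=arm.get_state();p=np.array(s['eef_pos'][:2]);F=np.array(s['force'][:2])
th=np.arctan2(*(p-C)[::-1]);rh=(p-C)/np.linalg.norm(p-C);t=np.array([rh[1],-rh[0]])
print('t',round(s['t'],2),'turned',round(2.609-th,3),'r',round(np.linalg.norm(p-C),4),'resist',round(-F@t,2),'radial',round(F@rh,2),'Fz',round(s['force'][2],1),'w',round(s['width'],4))
if len(sys.argv)>1:
    n=int(sys.argv[1]);d=float(sys.argv[2]);c=np.array(S['cmd']);rows=[]
    dr=float(sys.argv[3]) if len(sys.argv)>3 else 0
    for i in range(n):
        S['th']-=d; g=C+(r+dr)*np.array([np.cos(S['th']),np.sin(S['th'])])
        e=g-c; a=round(e@X*2000)/2000;b=round(e@Z*2000)/2000; c=c+a*X+b*Z; rows.append([a,0,b])
    S['cmd']=c.tolist(); json.dump(S,open(f,'w')); print(rows)
E
python3 arc.py 5 0.05
```

```text
t 42.45 turned 0.002 r 0.0694 resist -1.62 radial -5.65 Fz -2.9 w 0.0221
[[-0.0025, 0, -0.003], [-0.002, 0, -0.003], [-0.002, 0, -0.003], [-0.002, 0, -0.0025], [-0.0025, 0, -0.0025]]
```

Call:
{"name": "move_arm", "arguments": {"jaw": [0.9,0.9,0.9,0.9,0.9], "offset": [[-0.0025,0,-0.003],[-0.002,0,-0.003],[-0.002,0,-0.003],[-0.002,0,-0.0025],[-0.0025,0,-0.0025]], "roll": [0,0,0,0,0]}}

```text
t: 43.08
eef_pos: [0.4895, -0.0972, 0.1257]
ee_rot: [-1.569, -0.001, 3.119]
force: [1.2, -8.1, 0.9]
width: 0.0226
```

```bash
python3 arc.py 5 0.05
```

```text
t 43.08 turned 0.23 r 0.0692 resist 5.05 radial -6.47 Fz 0.9 w 0.0226
[[-0.0025, 0, -0.0025], [-0.0025, 0, -0.0025], [-0.0025, 0, -0.002], [-0.003, 0, -0.002], [-0.003, 0, -0.002]]
```

Call:
{"name": "move_arm", "arguments": {"jaw": [0.9,0.9,0.9,0.9,0.9], "offset": [[-0.003,0,-0.0015],[-0.0025,0,-0.0025],[-0.0025,0,-0.002],[-0.003,0,-0.002],[-0.003,0,-0.002]], "roll": [0,0,0,0,0]}}

```text
t: 43.7
eef_pos: [0.5027, -0.0869, 0.1257]
ee_rot: [-1.57, -0.003, 3.118]
force: [-4.6, -2.7, 6.1]
width: 0.0225
```

```bash
sed -i "s/^S=json.*/&\nS['cmd']=(np.array(S['cmd'])).tolist()/" arc.py
python3 - <<'E'
import json,numpy as np
S=json.load(open('arc.json'));S['cmd'][0]+=.0005;S['cmd'][1]-=.001;json.dump(S,open('arc.json','w'))
E
python3 arc.py 5 0.05 -0.001
```

```text
t 43.7 turned 0.474 r 0.0688 resist 5.31 radial 0.14 Fz 6.1 w 0.0225
[[-0.003, 0, -0.002], [-0.003, 0, -0.0015], [-0.003, 0, -0.0015], [-0.003, 0, -0.0015], [-0.0035, 0, -0.001]]
```

Call:
{"name": "move_arm", "arguments": {"jaw": [0.9,0.9,0.9,0.9,0.9], "offset": [[-0.003,0,-0.002],[-0.003,0,-0.0015],[-0.003,0,-0.0015],[-0.003,0,-0.0015],[-0.0035,0,-0.001]], "roll": [0,0,0,0,0]}}

```text
t: 44.32
eef_pos: [0.5182, -0.0798, 0.1257]
ee_rot: [-1.57, -0.003, 3.118]
force: [-5.6, -0.3, 6.9]
width: 0.0224
```

```bash
python3 arc.py 5 0.05 -0.001
```

```text
t 44.33 turned 0.722 r 0.0686 resist 5.44 radial 1.49 Fz 6.9 w 0.0224
[[-0.003, 0, -0.001], [-0.0035, 0, -0.0005], [-0.0035, 0, -0.001], [-0.003, 0, 0.0], [-0.0035, 0, -0.0005]]
```

Call:
{"name": "move_arm", "arguments": {"jaw": [0.9,0.9,0.9,0.9,0.9], "offset": [[-0.003,0,-0.001],[-0.0035,0,-0.0005],[-0.0035,0,-0.001],[-0.003,0,0],[-0.0035,0,-0.0005]], "roll": [0,0,0,0,0]}}

```text
t: 44.95
eef_pos: [0.5346, -0.0767, 0.1257]
ee_rot: [-1.57, -0.004, 3.118]
force: [-6.0, 1.2, 9.1]
width: 0.0227
```

```bash
python3 arc.py 5 0.05 -0.001
```

```text
t 44.95 turned 0.966 r 0.0685 resist 5.86 radial 1.62 Fz 9.1 w 0.0227
[[-0.0035, 0, 0.0], [-0.0035, 0, 0.0], [-0.0035, 0, 0.0], [-0.0035, 0, 0.0005], [-0.003, 0, 0.0005]]
```

Call:
{"name": "move_arm", "arguments": {"jaw": [0.9,0.9,0.9,0.9,0.9], "offset": [[-0.0035,0,0],[-0.0035,0,0],[-0.0035,0,0],[-0.0035,0,0.0005],[-0.003,0,0.0005]], "roll": [0,0,0,0,0]}}

```text
t: 45.58
eef_pos: [0.5516, -0.0777, 0.1257]
ee_rot: [-1.571, -0.004, 3.118]
force: [-6.4, 4.4, 8.3]
width: 0.0229
```

```bash
python3 arc.py 5 0.05 -0.001
```

```text
t 45.58 turned 1.215 r 0.0684 resist 7.1 radial 3.22 Fz 8.3 w 0.0229
[[-0.0035, 0, 0.001], [-0.0035, 0, 0.0005], [-0.003, 0, 0.001], [-0.003, 0, 0.0015], [-0.0035, 0, 0.0015]]
```

Call:
{"name": "move_arm", "arguments": {"jaw": [0.9,0.9,0.9,0.9,0.9], "offset": [[-0.0035,0,0.0005],[-0.0035,0,0.0005],[-0.003,0,0.001],[-0.003,0,0.0015],[-0.0035,0,0.0015]], "roll": [0,0,0,0,0]}}

```text
t: 46.2
eef_pos: [0.568, -0.0827, 0.1257]
ee_rot: [-1.572, -0.003, 3.118]
force: [-7.2, 4.6, 8.6]
width: 0.0226
```

```bash
python3 - <<'E'
import json
S=json.load(open('arc.json'));S['cmd'][1]+=.0005;json.dump(S,open('arc.json','w'))
E
python3 arc.py 5 0.05 -0.0005
```

```text
t 46.2 turned 1.467 r 0.0685 resist 8.48 radial 1.18 Fz 8.6 w 0.0226
[[-0.003, 0, 0.0015], [-0.003, 0, 0.0015], [-0.003, 0, 0.002], [-0.003, 0, 0.002], [-0.0025, 0, 0.002]]
```

Call:
{"name": "move_arm", "arguments": {"jaw": [0.9,0.9,0.9,0.9,0.9], "offset": [[-0.003,0,0.0015],[-0.003,0,0.0015],[-0.003,0,0.002],[-0.003,0,0.002],[-0.0025,0,0.002]], "roll": [0,0,0,0,0]}}

```text
t: 46.82
eef_pos: [0.5827, -0.0917, 0.1257]
ee_rot: [-1.572, -0.003, 3.119]
force: [-6.2, 6.2, 7.8]
width: 0.0225
```

```bash
python3 arc.py 5 0.05 -0.0005
```

```text
t 46.83 turned 1.719 r 0.0686 resist 8.74 radial 0.95 Fz 7.8 w 0.0225
[[-0.003, 0, 0.0025], [-0.002, 0, 0.002], [-0.0025, 0, 0.0025], [-0.0025, 0, 0.003], [-0.002, 0, 0.0025]]
```

Call:
{"name": "move_arm", "arguments": {"jaw": [0.9,0.9,0.9,0.9,0.9], "offset": [[-0.003,0,0.0025],[-0.002,0,0.002],[-0.0025,0,0.0025],[-0.0025,0,0.003],[-0.002,0,0.0025]], "roll": [0,0,0,0,0]}}

```text
t: 47.45
eef_pos: [0.595, -0.1042, 0.1257]
ee_rot: [-1.572, -0.001, 3.119]
force: [-3.4, 5.9, 6.5]
width: 0.0223
```

```bash
python3 arc.py 3 0.05 -0.0005
```

```text
t 47.45 turned 1.976 r 0.0689 resist 6.83 radial 0.75 Fz 6.5 w 0.0223
[[-0.002, 0, 0.003], [-0.0015, 0, 0.003], [-0.002, 0, 0.003]]
```

Call:
{"name": "move_arm", "arguments": {"jaw": [0.9,0.9,0.9], "offset": [[-0.002,0,0.003],[-0.0015,0,0.003],[-0.002,0,0.003]], "roll": [0,0,0]}}

```text
t: 47.82
eef_pos: [0.6008, -0.1132, 0.1257]
ee_rot: [-1.572, -0.001, 3.119]
force: [-2.7, 6.3, 4.6]
width: 0.0222
```

```bash
python3 arc.py 3 0.05 -0.0005
```

```text
t 47.83 turned 2.131 r 0.0691 resist 6.86 radial 0.46 Fz 4.6 w 0.0222
[[-0.0015, 0, 0.003], [-0.0015, 0, 0.003], [-0.001, 0, 0.0035]]
```

Call:
{"name": "move_arm", "arguments": {"jaw": [0.9,0.9,0.9], "offset": [[-0.0015,0,0.003],[-0.0015,0,0.003],[-0.001,0,0.0035]], "roll": [0,0,0]}}

```text
t: 48.2
eef_pos: [0.6051, -0.1228, 0.1257]
ee_rot: [-1.572, 0.0, 3.119]
force: [1.0, 6.1, 2.6]
width: 0.0225
```

```bash
python3 arc.py 3 0.05 -0.0005
```

```text
t 48.2 turned 2.283 r 0.0693 resist 5.47 radial 2.86 Fz 2.6 w 0.0225
[[-0.001, 0, 0.003], [-0.001, 0, 0.0035], [-0.0005, 0, 0.0035]]
```

Call:
{"name": "move_arm", "arguments": {"jaw": [0.9,0.9,0.9], "offset": [[-0.0015,0,0.003],[-0.001,0,0.0035],[-0.0005,0,0.0035]], "roll": [0,0,0]}}

```text
t: 48.58
eef_pos: [0.6081, -0.1334, 0.1258]
ee_rot: [-1.572, 0.001, 3.119]
force: [1.2, 4.4, 2.1]
width: 0.0225
```

```bash
python3 arc.py 3 0.05 0
```

```text
t 48.58 turned 2.442 r 0.0695 resist 4.13 radial 1.92 Fz 2.1 w 0.0225
[[-0.001, 0, 0.003], [-0.0005, 0, 0.0035], [0.0, 0, 0.0035]]
```

Call:
{"name": "move_arm", "arguments": {"jaw": [0.9,0.9,0.9], "offset": [[-0.0005,0,0.003],[-0.0005,0,0.0035],[0,0,0.0035]], "roll": [0,0,0]}}

```text
t: 48.95
eef_pos: [0.6092, -0.1445, 0.1257]
ee_rot: [-1.571, 0.001, 3.119]
force: [4.6, 4.0, 0.7]
width: 0.0221
```

```bash
python3 arc.py 3 0.05 0
```

```text
t 48.95 turned 2.601 r 0.0697 resist 3.95 radial 4.61 Fz 0.7 w 0.0221
[[-0.0005, 0, 0.0035], [0.0005, 0, 0.0035], [0.0, 0, 0.0035]]
```

Call:
{"name": "move_arm", "arguments": {"jaw": [0.9,0.9,0.9], "offset": [[-0.001,0,0.0035],[0,0,0.0035],[0,0,0.0035]], "roll": [0,0,0]}}

```text
t: 49.32
eef_pos: [0.6088, -0.1553, 0.1257]
ee_rot: [-1.57, -0.001, 3.118]
force: [-0.5, 2.0, 5.5]
width: 0.0227
```

```bash
python3 - <<'E'
import json
S=json.load(open('arc.json'));S['cmd'][0]+=.001;json.dump(S,open('arc.json','w'))
E
python3 arc.py 2 0.05 0.001
```

```text
t 49.33 turned 2.756 r 0.0701 resist 1.95 radial -0.77 Fz 5.5 w 0.0227
[[0.0005, 0, 0.0035], [0.001, 0, 0.0035]]
```

Call:
{"name": "move_arm", "arguments": {"jaw": [0.9,0.9], "offset": [[0.0005,0,0.0035],[0.001,0,0.0035]], "roll": [0,0]}}

```text
t: 49.58
eef_pos: [0.6075, -0.1623, 0.1257]
ee_rot: [-1.57, 0.0, 3.118]
force: [2.3, 2.0, 3.5]
width: 0.0223
```

```bash
python3 arc.py 2 0.05 0.001
```

```text
t 49.58 turned 2.857 r 0.0702 resist 2.49 radial 1.77 Fz 3.5 w 0.0223
[[0.001, 0, 0.0035], [0.001, 0, 0.0035]]
```

Call:
{"name": "move_arm", "arguments": {"jaw": [0.9,0.9], "offset": [[0.001,0,0.0035],[0.001,0,0.0035]], "roll": [0,0]}}

```text
t: 49.82
eef_pos: [0.6056, -0.1691, 0.1257]
ee_rot: [-1.571, 0.001, 3.119]
force: [2.0, 0.7, 4.2]
width: 0.0226
```

```bash
python3 arc.py 2 0.05 0.001
```

```text
t 49.83 turned 2.959 r 0.0703 resist 1.34 radial 1.61 Fz 4.2 w 0.0226
[[0.001, 0, 0.003], [0.0015, 0, 0.0035]]
```

Call:
{"name": "move_arm", "arguments": {"jaw": [0.56,0.56,0.56,0.56], "offset": [[0,0,0],[0,0,0],[0,0,0],[0,0,0]], "roll": [0,0,0,0]}}

```text
t: 50.32
eef_pos: [0.6051, -0.1686, 0.1253]
ee_rot: [-1.571, -0.001, 3.119]
force: [-0.1, 0.4, -0.4]
width: 0.0385
```

Call:
{"name": "move_arm", "arguments": {"jaw": [0.56,0.56,0.56,0.56,0.56], "offset": [[0,-0.01,0],[0,-0.03,0],[0,-0.05,0],[0,-0.06,0],[0,-0.05,0]], "roll": [0,0,0,0,0]}}

```text
t: 50.95
eef_pos: [0.6054, -0.1687, 0.3292]
ee_rot: [-1.57, 0.002, 3.119]
force: [0.7, -0.8, -1.4]
width: 0.0387
```

Run:
```python
from wl import *
st()
for c in('scene','side'):
    p=snap(c,c+'26.png')
    for n in('handle_grip','wheel_centre','guard_handle'):print(n,[(np.round(x['position'],3),round(x['p'],2)) for x in arm.landmark_of(p,n)])
plan(.5335,-.375,.31,1.545,11)
```

```text
t 50.95 pos [ 0.6054 -0.1687  0.3292] rot [-1.570e+00  2.000e-03  3.119e+00] F [ 0.65 -0.76 -1.4 ] w 0.0387
handle_grip [(array([ 0.601, -0.169,  0.132]), 0.54)]
wheel_centre [(array([ 0.535, -0.146,  0.135]), 0.82), (array([0.591, 0.206, 0.162]), 0.51), (array([0.606, 0.334, 0.16 ]), 0.3)]
guard_handle [(array([ 0.534, -0.384,  0.212]), 0.65)]
handle_grip [(array([0.605, 0.341, 0.206]), 0.55), (array([ 0.602, -0.165,  0.136]), 0.52)]
wheel_centre [(array([ 0.542, -0.142,  0.136]), 0.6)]
guard_handle [(array([ 0.537, -0.385,  0.21 ]), 0.89)]
from [ 0.605 -0.169  0.324] 3.119 step 0.0199
offset [[0.006, 0.001, 0.019], [0.003, 0.002, 0.02], [0.001, 0.001, 0.019], [-0.003, 0.001, 0.02], [-0.005, 0.002, 0.019]] roll [0.143, 0.143, 0.143, 0.143, 0.143]
offset [[-0.008, 0.001, 0.019], [-0.01, 0.001, 0.017], [-0.012, 0.001, 0.015], [-0.015, 0.002, 0.013], [-0.017, 0.001, 0.011]] roll [0.143, 0.143, 0.143, 0.143, 0.144]
offset [[-0.018, 0.001, 0.009]] roll [0.143]
```

View pics/scene26.png

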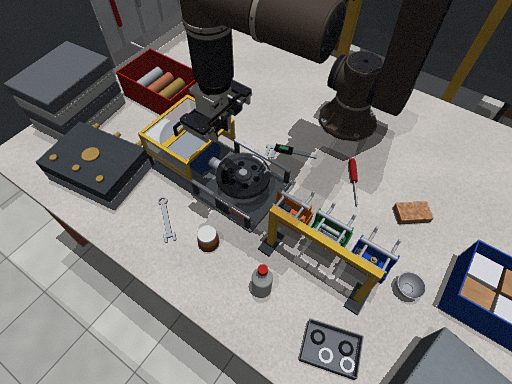

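Call:
{"name": "move_arm", "arguments": {"jaw": [0.4,0.3,0.3,0.3,0.3], "offset": [[0.006,0.001,0.019],[0.003,0.001,0.02],[0.001,0.001,0.019],[-0.003,0.001,0.02],[-0.005,0.001,0.019]], "roll": [0.143,0.143,0.143,0.143,0.143]}}

```text
t: 51.98
eef_pos: [0.5729, -0.2629, 0.3193]
ee_rot: [-1.57, -0.002, 2.399]
force: [0.5, 0.4, 0.0]
width: 0.0614
```

Call:
{"name": "move_arm", "arguments": {"jaw": [0.3,0.3,0.3,0.3,0.3], "offset": [[-0.008,0.001,0.019],[-0.01,0.001,0.017],[-0.012,0.001,0.015],[-0.015,0.001,0.013],[-0.017,0.001,0.011]], "roll": [0.143,0.143,0.143,0.143,0.143]}}

```text
t: 52.6
eef_pos: [0.5404, -0.357, 0.3143]
ee_rot: [-1.569, -0.001, 1.684]
force: [0.0, 0.8, 1.0]
width: 0.0608
```

Call:
{"name": "move_arm", "arguments": {"jaw": [0.3,0.3,0.3], "offset": [[-0.028,0.001,0.009],[0,0,0],[0,0,0]], "roll": [0.143,0,0]}}

```text
t: 52.98
eef_pos: [0.5351, -0.3852, 0.3137]
ee_rot: [-1.569, -0.001, 1.547]
force: [0.1, 0.9, 0.2]
width: 0.0611
```

Run:
```python
from wl import *
wrist('w27.png',['guard_handle'])
plan(.5335,-.384,.192,1.545,8)
```

```text
t 53.02 pos [ 0.5353 -0.3849  0.314 ] rot [-1.57  -0.     1.547] F [ 0.63  0.24 -0.93] w 0.0613
guard_handle [(array([ 0.533, -0.382,  0.214]), 0.95)]
from [ 0.535 -0.385  0.314] 1.547 step 0.0153
offset [[0.0, 0.015, 0.0], [0.0, 0.016, 0.0], [0.0, 0.015, 0.001], [0.0, 0.015, -0.0], [0.0, 0.015, 0.0]] roll [0.0, 0.001, -0.0, 0.0, 0.0]
offset [[0.001, 0.016, 0.0], [-0.0, 0.015, 0.001], [-0.0, 0.015, -0.0]] roll [0.001, 0.0, 0.0]
```

View pics/w27.png

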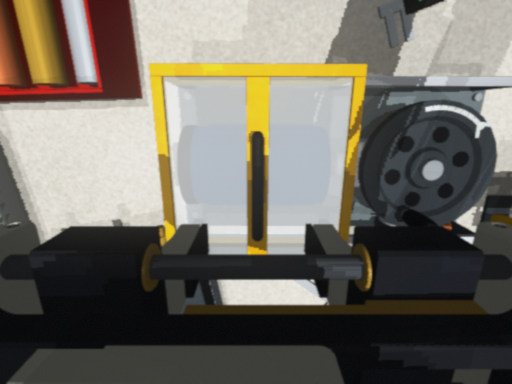

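Call:
{"name": "move_arm", "arguments": {"jaw": [0.3,0.3,0.3,0.3,0.3], "offset": [[0.001,0.025,0.001],[0,0.03,0.001],[0,0.03,0],[0,0.022,0],[0,0.015,0]], "roll": [0,0,0,0,0]}}

```text
t: 53.7
eef_pos: [0.5333, -0.3836, 0.1916]
ee_rot: [-1.57, -0.0, 1.547]
force: [0.3, -0.9, 0.4]
width: 0.0611
```

Call:
{"name": "move_arm", "arguments": {"jaw": [0.6,1,1,1,1], "offset": [[0,0,0],[0,0,0],[0,0,0],[0,0,0],[0,0,0]], "roll": [0,0,0,0,0], "grip_force": 20}}

```text
t: 54.32
eef_pos: [0.5334, -0.3844, 0.1929]
ee_rot: [-1.571, 0.0, 1.546]
force: [0.3, -0.4, -0.9]
width: 0.0167
```

Call:
{"name": "move_arm", "arguments": {"jaw": [1,1,1,1,1], "offset": [[0,0,0],[0,0,0],[0,0,0],[0,0,0],[0,0,0]], "roll": [0,0,0,0,0]}}

```text
t: 54.95
eef_pos: [0.5333, -0.3842, 0.1927]
ee_rot: [-1.571, -0.0, 1.546]
force: [-0.6, 3.9, 4.0]
width: 0.011
```

Call:
{"name": "move_arm", "arguments": {"jaw": [1,1,1,1,1], "offset": [[0.01,0,0],[0.02,0,0],[0.02,0,0],[0.02,0,0],[0.02,0,0]], "roll": [0,0,0,0,0]}}

```text
t: 55.58
eef_pos: [0.5358, -0.293, 0.1927]
ee_rot: [-1.571, 0.0, 1.546]
force: [2.8, -3.8, 0.6]
width: 0.0118
```

Call:
{"name": "move_arm", "arguments": {"jaw": [1,1,1,1,1], "offset": [[0.02,0,0],[0.02,0,0],[0.02,0,0],[0.02,0,0],[0.02,0,0]], "roll": [0,0,0,0,0]}}

```text
t: 56.2
eef_pos: [0.5385, -0.1931, 0.1927]
ee_rot: [-1.572, 0.0, 1.546]
force: [4.8, -3.8, 0.5]
width: 0.0114
```

Call:
{"name": "move_arm", "arguments": {"jaw": [1,1,1,1,1], "offset": [[0.015,0,0],[0.01,0,0],[0.008,0,0],[0.005,0,0],[0.004,0,0]], "roll": [0,0,0,0,0]}}

```text
t: 56.82
eef_pos: [0.5397, -0.1518, 0.1927]
ee_rot: [-1.572, 0.0, 1.546]
force: [5.2, -2.8, 0.5]
width: 0.0117
```

Call:
{"name": "move_arm", "arguments": {"jaw": [1,1,1], "offset": [[0.002,0,-0.001],[0.002,0,0],[0.002,0,0]], "roll": [0,0,0]}}

```text
t: 57.2
eef_pos: [0.5399, -0.1465, 0.1927]
ee_rot: [-1.57, 0.0, 1.545]
force: [-1.5, -3.6, 6.0]
width: 0.0113
```

Call:
{"name": "move_arm", "arguments": {"jaw": [1,1], "offset": [[0.002,0,0],[0.001,0,0]], "roll": [0,0]}}

```text
t: 57.45
eef_pos: [0.5399, -0.1441, 0.1927]
ee_rot: [-1.57, 0.001, 1.546]
force: [0.7, -8.6, 3.0]
width: 0.0108
```

Call:
{"name": "move_arm", "arguments": {"jaw": [1,1], "offset": [[0.001,0,0],[0,0,0]], "roll": [0,0]}}

```text
t: 57.7
eef_pos: [0.5399, -0.1441, 0.1927]
ee_rot: [-1.57, 0.002, 1.545]
force: [-0.2, -11.2, 3.5]
width: 0.0109
```

Call:
{"name": "move_arm", "arguments": {"jaw": [1,1], "offset": [[0.001,0,0],[0,0,0]], "roll": [0,0]}}

```text
t: 57.95
eef_pos: [0.5399, -0.1441, 0.1927]
ee_rot: [-1.57, 0.004, 1.545]
force: [1.8, -15.8, 1.5]
width: 0.0111
```

Call:
{"name": "move_arm", "arguments": {"jaw": [0.4,0.4,0.4,0.4,0.4], "offset": [[0,0,0],[0,0,0],[0,0,0],[0,0,0],[0,0,0]], "roll": [0,0,0,0,0]}}

```text
t: 58.58
eef_pos: [0.5404, -0.1412, 0.1925]
ee_rot: [-1.571, -0.0, 1.546]
force: [-0.3, -0.8, 0.8]
width: 0.0512
```

Call:
{"name": "move_arm", "arguments": {"jaw": [0.4,0.4,0.4,0.4,0.4], "offset": [[0,-0.01,0],[0,-0.03,0],[0,-0.04,0],[0,-0.05,0],[0,-0.05,0]], "roll": [0,0,0,0,0]}}

```text
t: 59.2
eef_pos: [0.5401, -0.1415, 0.3751]
ee_rot: [-1.572, 0.0, 1.546]
force: [1.2, 0.3, -0.4]
width: 0.0525
```

Call:
{"name": "move_arm", "arguments": {"jaw": [0.4,0.4,0.4,0.4,0.4], "offset": [[0,0,0.03],[0,0,0.04],[0,0,0.04],[0,0,0],[0,0,0]], "roll": [0,0,0,0,0]}}

```text
t: 59.82
eef_pos: [0.4306, -0.1387, 0.3734]
ee_rot: [-1.572, -0.0, 1.546]
force: [0.9, -0.1, -0.3]
width: 0.0525
```

Run:
```python
from wl import *
st()
for c in('scene','side'):
    p=snap(c,c+'28.png')
    for n in('guard_handle','machine','handle_grip','caddy1_bar','caddy2_bar','caddy3_bar','solvent_bottle','grease_jar'):print(n,[(np.round(x['position'],3),round(x['p'],2)) for x in arm.landmark_of(p,n)[:2]])
```

```text
t 59.83 pos [ 0.4306 -0.1387  0.3734] rot [-1.572 -0.     1.546] F [ 0.9  -0.12 -0.28] w 0.0525
guard_handle [(array([ 0.538, -0.141,  0.209]), 0.66), (array([0.597, 0.204, 0.162]), 0.49)]
machine [(array([ 0.537, -0.14 , -0.   ]), 0.65), (array([0.601, 0.078, 0.157]), 0.34)]
handle_grip []
caddy1_bar [(array([0.606, 0.338, 0.209]), 0.75)]
caddy2_bar [(array([0.592, 0.201, 0.209]), 0.75)]
caddy3_bar [(array([0.596, 0.076, 0.21 ]), 0.78)]
solvent_bottle [(array([ 0.801,  0.111, -0.001]), 0.71), (array([ 0.538, -0.142, -0.001]), 0.61)]
grease_jar [(array([ 0.776, -0.112, -0.002]), 0.97), (array([0.593, 0.201, 0.208]), 0.45)]
guard_handle [(array([ 0.542, -0.145,  0.212]), 0.87)]
machine [(array([ 0.542, -0.145, -0.002]), 0.63)]
handle_grip []
caddy1_bar [(array([0.602, 0.34 , 0.211]), 0.56)]
caddy2_bar [(array([0.607, 0.338, 0.207]), 0.75), (array([0.593, 0.207, 0.207]), 0.71)]
caddy3_bar [(array([0.598, 0.078, 0.211]), 0.88)]
solvent_bottle [(array([0.805, 0.113, 0.001]), 0.68)]
grease_jar [(array([ 0.776, -0.111,  0.   ]), 0.72)]
```

View pics/scene28.png

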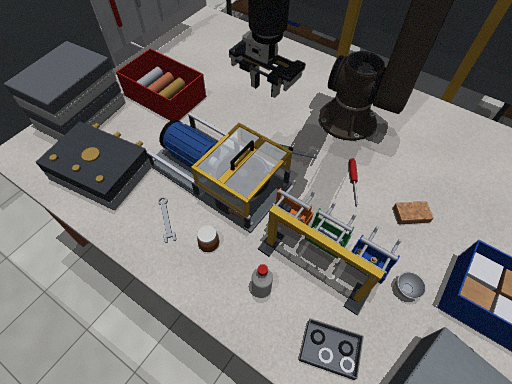

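View pics/side28.png

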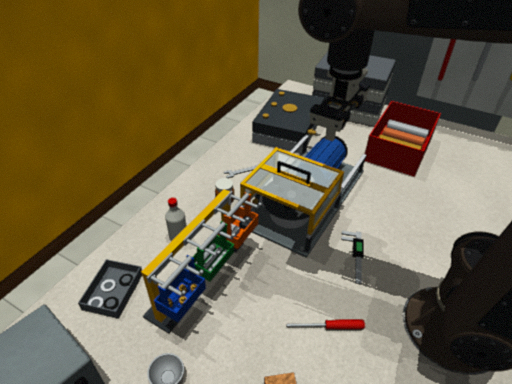

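Run:
```python
import cv2
a=cv2.imread('pics/side28.png')[180:330,130:270]; b=cv2.imread('pics/scene28.png')[185:305,255:405]
import numpy as np
A=cv2.resize(a,(390,418),interpolation=cv2.INTER_CUBIC);B=cv2.resize(b,(410,328),interpolation=cv2.INTER_CUBIC)
o=np.zeros((418,800,3),np.uint8);o[:,:390]=A;o[:328,390:]=B;cv2.imwrite('pics/z28.png',o)
```

```text
(no output)
```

View pics/z28.png

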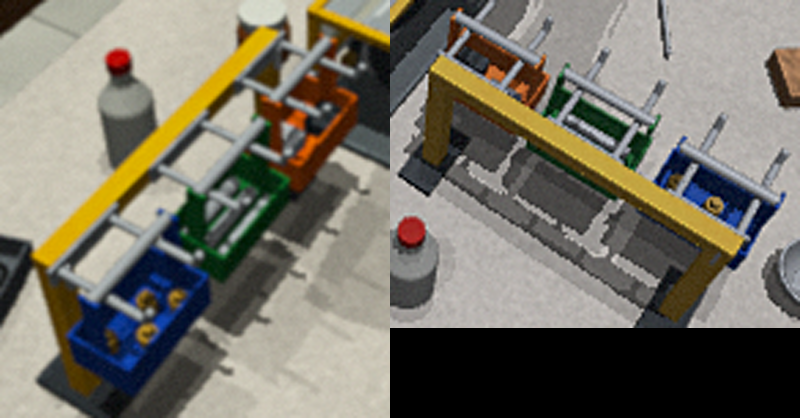

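```bash
python3 -c "
from station import arm
print(arm.job_done())"
```

```text
the job is handed in; nothing more can be done
None
```

The job is done in the order asked and handed in at about 60 s of robot time; no verdict is reported.

- **Caddies:** All three were there. Orange hangs on hook 1, green on hook 2 and blue on hook 3. The last pictures from both fixed cameras show each bar across both prongs at z ≈ 0.21 m. The green caddy now reads about 7 mm nearer the prong ends than when I placed it, but it is still on the level part of both prongs.
- **Guard opening:** I slid the guard back to its parked stop, which pushed back with about 36 N. That is close to the 40 N pressing limit.
- **Flywheel:** I turned the wheel clockwise by its handle. Resistance rose from about 5 N to a peak of about 8.7 N near 1.7 rad. It fell through the 4.7 N top-dead-centre level at about 2.4 rad. I stopped at 2.96 rad with about 1.3 N left, roughly 0.55 rad past top dead centre. The force readings are noisy by about 1 N, so that angle is an estimate. I did not touch the wheel again.
- **Guard shut:** I slid the guard back until it stopped moving, with the force climbing to about 16 N. Its handle reads y ≈ −0.143 m, matching the wheel's centre. It travelled 0.24 m from the parked stop, so it is fully shut.
- **Bottle and jar:** Both read the same positions as at the start. The arm was clear of everything when I handed in.

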